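# Load the microscope filter dock, lens side up

## Robot

A 6-joint arm with a two-finger parallel gripper is mounted at the origin on the work surface. World frame = base frame: x ahead of the robot, y to its left, z up, the work surface at z = 0. Lengths are in m, angles in degrees, forces in N, time in s.
With the tool pointing down it reaches from about 0.25 to 0.725 m from the base axis. Payload 9.7 kg.
Tool frame: the origin (TCP) lies on the centre line of the jaws, within the pads' length; the fingertips stand 14 mm ahead of it and the grasp point (between the pads) lies 5 mm behind it; z points along the fingers, y is the line along which they close (so a half turn about z gives the same grasp; the last joint's range is limited). The gripper opens to 85 mm and grips with 20 to 120 N. Pads are 22 mm wide; open, the fingers measure 114 mm over their backs; the gripper's body (76 mm by 85 mm) begins 54 mm behind the grasp point. The pads swing forward as they close: fully open they stand 13 mm farther back than shut.
Start: joints at [71.677, 4.979, 10.078, 95.1, 0, 90], TCP at [0.173, 0.522, 0.224] pointing down, gripper open.
Joint ranges: [-179.16, 179.16], [-48.56, 103.87], [-65.8, 70.77], [-126.05, 130.52], [-82.76, 87.17], [-180, 180]. Speed limits (degrees/s): [127.2, 127.2, 147.25, 180, 180, 180].

## Interface

Orientations are given as [roll, pitch, yaw] about the fixed x, y, z axes, in that order (R = Rz(yaw) Ry(pitch) Rx(roll)).
In Python, from workcell import bot, camera, get_calibration, ticket gives the robot as it stands. The module is installed in compiled form; this text tells all that it offers.
- The arm moves only by the tool send_rows, never from a script. Its arguments are lists of equal length, an entry for each row: "linear": the shift along the tool's x, y, z in m, a list of three; "twist": the turn, a rotation vector about the tool's x, y, z in units of 10 degrees (1.0 is 10 degrees), a list of three; "gripper": the opening in per cent of the stroke, from 0 (shut) to 100 (fully open). In form: {"linear": [[x, y, z], ...], "twist": [[wx, wy, wz], ...], "gripper": [gripper, ...]}. A call has 1 to 8 rows; each row shifts and turns the commanded pose from where the row before left it, along the tool's axes as they then stand; what a row does not reach is not made up. A row lasts 1/8 s, in which the tool goes at most 62.5 mm and 10.7 degrees, less where a joint would pass 70% of its speed; a pose out of reach is approached as far as the arm can. A call with a gripper value outside its range is refused whole. The fingers move at their own pace and stop on an object; "grip_force" is the grip in N (left out, the last holds). Time passes only in rows, so rows that do not move let the fingers close. It gives the time, the measured TCP pose, the force, the opening and the grip force at its end, in the units of the state.
- bot.get_obs(): the state, without advancing time (a new reading comes with each control period).
- camera(name): name is "scene" or "top" or "wrist"; returns the picture (400x640x3 uint8, red, green, blue); there is no depth.
- get_calibration(name): a dict with "fx", "fy", "cx", "cy" (pixels), "origin" and "orientation" of the camera in the world; the wrist camera has in their place "hand_eye" (4x4, takes a point from camera to tool coordinates, whose origin is the TCP and whose axes are the flange's). Camera axes: x right, y down, z forward; pixel columns grow to the right and rows downward; lengths in m; the calibration is good to about 2 mm. A picture is of the moment at which its call begins: read the wrist's pose just before it. get_calibration takes no time and is no camera call.
- ticket.job_done(): hands the job in; it is judged then, once.
The state is a dict: "time": time; "q": joint angles; "qd": joint speeds; "joint_efforts": joint torques, N m; "ee_pos": TCP position; "tcp_rot": TCP orientation; "wrist_force": force on the tool from outside, world axes, zero at the start; "torque": the same for the moment, N m; "opening": finger opening in m; "grasp_force": force on a finger pad.
Only numpy, scipy, OpenCV 4.12 (cv2) and the standard library are available. Lean on these libraries where they do the work, as an engineer would, in place of code of your own. Each camera call takes 0.05 s, during which the arm holds its last target. There are 200 camera calls.

## Task

Clear the brown bottle out of the way by standing it upright in the steel tray, then swing the blue dust cover clockwise on its pin, fully open to its stop. Lay every filter module that is on the bench flat in a pocket of the dock, one per pocket, any pocket, lens side up and fully home. When all are in, swing the cover fully shut again, and leave the slide box, the dish and the jar where they are.

Things in the scene. Friction and masses are not known exactly. Their poses are not given: they have to be found in the camera images.
- dock: Fixed grey dock, 90 (x) x 272 (y) x 22 mm high; three pockets in a row along y. Origin: centre of underside, below the middle pocket. Pockets 54 (x) x 64 (y), 12 mm deep, floor 10 mm above the bench, 22 mm walls between: a module fits with 2 mm play a side, length along dock y, either way round, and stands 28 mm (lens ring 32) above the dock. At x = 60 mm (far side) a steel pin post, 18 mm thick.
- pocket0 (a point): Centre of the floor of pocket 0 of the dock, at dock y = -86 mm; axes as the dock's.
- pocket1 (a point): Centre of the floor of pocket 1 of the dock, at dock y = 0 mm; axes as the dock's.
- pocket2 (a point): Centre of the floor of pocket 2 of the dock, at dock y = 86 mm; axes as the dock's.
- cover (a joint): Angle (rad) of the blue cover about its upright pin: 0 shut, growing clockwise from above (near side, left, far side); 3.14 open at its stop, beyond the dock. Starts nearly shut. Plate 115 x 250 x 6 mm, underside 62 mm over the bench (modules standing or seated pass beneath, the bottle not); shut, it reaches 100 mm before and 15 mm behind the pin. Stays where left; 2 N at the knob moves it.
- cover_pin (a point): Pivot of the cover: on the pin's axis, at the height of the plate's underside (62 mm above the bench).
- cover_knob (a point): Top of the yellow upright knob on the cover: a round post 14 mm thick and 45 mm tall (plate top 68 mm, knob top 113 mm above the bench), 80 mm from the pin. This point is at the top centre. It can turn in the grip.
- module_a: Filter module A, may be absent: black block 50 (x) x 60 (y) x 40 mm (z; its top 6 mm is a orange face plate), 0.16 kg; a 40 mm aluminium ring with amber lens stands 4 mm proud of the plate. Origin: centre of the plain back face; z points out of the lens face, y along the 60 mm length. Starts standing on a side: x straight up, y level, lens facing sideways away from the dock.
- module_b: Filter module B, may be absent: black block 50 (x) x 60 (y) x 40 mm (z; its top 6 mm is a green face plate), 0.16 kg; a 40 mm aluminium ring with green lens stands 4 mm proud of the plate. Origin: centre of the plain back face; z points out of the lens face, y along the 60 mm length. Starts standing on a side: x straight up, y level, lens facing sideways away from the dock.
- module_c: Filter module C, may be absent: black block 50 (x) x 60 (y) x 40 mm (z; its top 6 mm is a red face plate), 0.16 kg; a 40 mm aluminium ring with clear lens stands 4 mm proud of the plate. Origin: centre of the plain back face; z points out of the lens face, y along the 60 mm length. Starts standing on a side: x straight up, y level, lens facing sideways away from the dock.
- bottle: Loose brown closed bottle, 44 mm in diameter, 115 mm tall with a narrower white cap, 0.15 kg, standing just behind the dock's left half, in the path of the opening cover. The straight side goes up to about 60 mm. Origin: centre of its underside, z up.
- tray: Fixed steel tray, open on top, 110 x 110 x 25 mm outside, walls and floor 5 mm. Origin: centre of its underside.
- slidebox: Wooden slide box 75 x 100 x 30 mm, a bystander beyond the dock. Origin: centre of its underside.
- dish: Flat green glass dish with lid, 70 mm in diameter, 18 mm tall, a bystander between robot and dock. Origin: centre of its underside.
- jar: White staining jar, 64 mm in diameter, 70 mm tall, a bystander on the far left. Origin: centre of its underside.

How it is judged (in metres and radians):
On the way, in this order (a step that is already met when the one before it is completed fails the run):
1. the bottle stands upright in the tray (angle between bottle's own z axis and vertical below 0.1 rad and horizontal distance between bottle and tray below 0.045 m and height (world z) of bottle below 0.012 m), for 0.2 s.
2. the cover is swung fully open, the bottle still in the tray (all of step 1 and value of joint cover above 2.95 rad), for 0.2 s.
3. every module present is seated in a pocket, lens up (angle between each of module_a, module_b, module_c's own z axis and vertical below 0.1 rad and (distance between module_a and pocket0 below 0.006 m or distance between module_a and pocket1 below 0.006 m or distance between module_a and pocket2 below 0.006 m) and (distance between module_b and pocket0 below 0.006 m or distance between module_b and pocket1 below 0.006 m or distance between module_b and pocket2 below 0.006 m) and (distance between module_c and pocket0 below 0.006 m or distance between module_c and pocket1 below 0.006 m or distance between module_c and pocket2 below 0.006 m)), for 0.3 s.
At the end, for the whole second after the job is handed in: Every module present lies in a pocket, lens up (tilt under 0.1 rad, origin within 6 mm of the pocket's floor centre); the cover is shut (under 0.12 rad) and still; the bottle stands upright (0.1 rad) inside the tray on its floor; all at rest (all of step 1 and all of step 3 and value of joint cover below 0.12 rad and velocity of joint cover below 0.05 rad/s and linear speed of each of module_a, module_b, module_c, bottle below 0.02 m/s); the robot touches nothing.
It fails at once if the slide box is moved more than 30 mm (distance of slidebox from where it was at the start of the episode above 0.03 m).
It fails at once if the dish is moved more than 30 mm (distance of dish from where it was at the start of the episode above 0.03 m).
It fails at once if the jar is moved more than 30 mm (distance of jar from where it was at the start of the episode above 0.03 m).
Of module_a, module_b, module_c only 2 to 3 are there at a start; the rules pass over those that are not, and their reading is None.
At some moment in a run one of module_a, module_b, module_c may be knocked a few centimetres aside while the robot is not near it.
It also fails if it takes over 210 s, if anything falls off the work surface, if the arm or the gripper's body presses on something with over 40 N, if the wrist force passes 120 N, or if a joint passes its speed limit or range.

## Working session

There is one attempt and no reset: what is moved stays moved. The work goes in short steps, Python scripts to look and compute and a tool call to move; the robot and the scene stay as the last step left them, time stands still between calls to the robot, and variables do not carry over. Pictures are saved under pics/ and viewed, at most 14 in all, crops included, and the job is handed in when it is done.

Besides the shell and the picture viewer there is one more tool, called after "Call:" by a JSON object that holds its "name" and its "arguments", one argument or row to a line. send_rows: Moves the arm, as the interface text tells. Its arguments: {"type":"object","properties":{"linear":{"type":"array"},"twist":{"type":"array"},"gripper":{"type":"array"},"grip_force":{"type":"number"}},"required":["linear","twist","gripper"]}

```bash
mkdir -p pics; cat > h.py <<'E'
import numpy as np, cv2
from scipy.spatial.transform import Rotation as R
from workcell import bot, camera, get_calibration, ticket
def save(name,fn):
    o=bot.get_obs(); im=camera(name); cv2.imwrite('pics/'+fn,im[:,:,::-1]); return o,im
def cam(name,o=None):
    c=get_calibration(name); K=np.array([[c['fx'],0,c['cx']],[0,c['fy'],c['cy']],[0,0,1]])
    if 'hand_eye' in c:
        T=np.eye(4);T[:3,:3]=R.from_euler('xyz',o['tcp_rot'],degrees=True).as_matrix();T[:3,3]=o['ee_pos'];T=T@np.array(c['hand_eye'])
    else:
        T=np.eye(4);r=np.array(c['orientation']); T[:3,:3]=r if r.shape==(3,3) else R.from_euler('xyz',r,degrees=True).as_matrix();T[:3,3]=c['origin']
    return K,T
def px2w(K,T,u,v,z):
    d=T[:3,:3]@np.linalg.solve(K,[u,v,1.]); return T[:3,3]+d*(z-T[2,3])/d[2]
def w2px(K,T,p):
    q=K@(T[:3,:3].T@(np.array(p)-T[:3,3])); return q[:2]/q[2]
E
python3 - <<'E'
from h import *
for n in['scene','top','wrist']:
    print(get_calibration(n)); o,_=save(n,n+'0.png')
print(o)
E
```

```text
{'fx': 403.3020270353718, 'fy': 403.3020270353718, 'cx': 314.38061216615023, 'cy': 196.9144291623784, 'origin': array([1.08164085, 0.65244136, 0.70803154]), 'orientation': array([-126.97533674,    0.81430614,  141.15577384])}
{'fx': 452.97455048162243, 'fy': 452.97455048162243, 'cx': 320.13414059435354, 'cy': 197.92873634927898, 'origin': array([ 0.4373751 , -0.02135031,  1.09872512]), 'orientation': array([-171.81133953,    0.41905564,  -90.57804076])}
{'fx': 333.5011526298955, 'fy': 333.5011526298955, 'cx': 322.4656497754705, 'cy': 203.93447906069045, 'hand_eye': array([[-5.77993335e-04, -9.60589960e-01, -2.77968694e-01,
         7.03259035e-02],
       [ 9.99999832e-01, -5.67386761e-04, -1.18600451e-04,
        -1.50780389e-03],
       [-4.37893548e-05, -2.77968716e-01,  9.60590126e-01,
        -1.49487876e-01],
       [ 0.00000000e+00,  0.00000000e+00,  0.00000000e+00,
         1.00000000e+00]])}
{'time': 0.1, 'q': array([7.16775279e+01, 5.00923882e+00, 1.00376782e+01, 9.50986062e+01,
       1.53032649e-04, 9.00000050e+01]), 'qd': array([-0.04145159, -0.12068334,  0.17358678, -0.03120217, -0.04841354,
        0.07727868]), 'joint_efforts': array([-3.93370410e-04, -5.21560943e+01,  4.65653980e+01,  1.59832049e-02,
        4.61375441e-05, -5.20693419e-06]), 'ee_pos': array([0.17283273, 0.52191362, 0.2235298 ]), 'tcp_rot': array([-1.79929833e+02, -1.53026444e-04,  1.61677523e+02]), 'wrist_force': array([-0.01511752, -0.06031867, -0.2326661 ]), 'torque': array([-0.03158809, -0.01465364, -0.00928667]), 'grasp_force': 0.0, 'opening': 0.08523931102257652}
```

View pics/scene0.png

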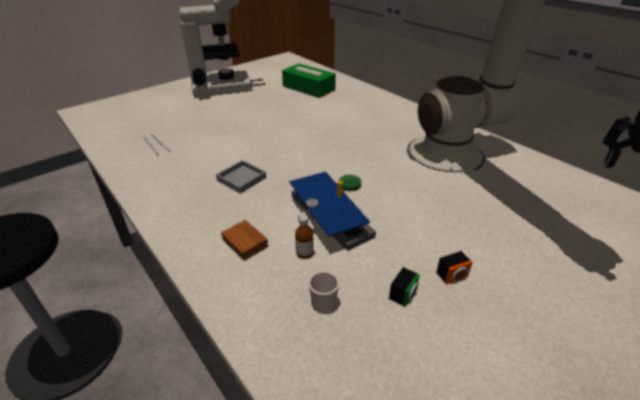

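View pics/top0.png

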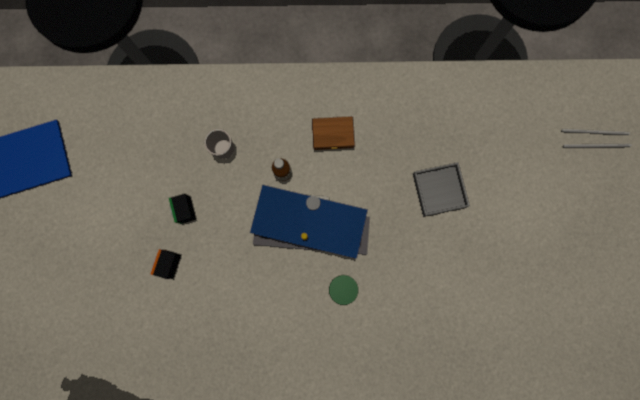

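```bash
python3 - <<'E'
from h import *
im=cv2.imread('pics/top0.png')[105:310,140:480]
im=cv2.resize(im,None,fx=2.35,fy=2.35,interpolation=cv2.INTER_CUBIC)
im=np.clip(255*(im/255.)**.6,0,255).astype('uint8')
for i in range(140,480,20):
    cv2.line(im,(int((i-140)*2.35),0),(int((i-140)*2.35),4),(0,0,255),1); cv2.putText(im,str(i),(int((i-140)*2.35),14),0,.35,(0,0,255),1)
for i in range(105,310,20): cv2.putText(im,str(i),(0,int((i-105)*2.35)+4),0,.35,(0,0,255),1)
cv2.imwrite('pics/c1.png',im)
K,T=cam('top')
for n,u,v,z in [('knob',304.5,236.5,.113),('pin',313,203,.07),('tray',440.5,189.5,.02),('dish',343.5,290,.018),('jar',219,144,.07),('cap',279,163,.115),('A',168,264,.05),('B',184,208,.05),('box',333,132,.03)]: print(n,px2w(K,T,u,v,z).round(4))
E
```

```text
knob [0.495  0.0192 0.113 ]
pin [0.5739 0.0011 0.07  ]
tray [ 0.61  -0.305  0.02 ]
dish [ 0.3746 -0.0675  0.018 ]
jar [0.7155 0.2199 0.07  ]
cap [0.6584 0.075  0.115 ]
A [0.439  0.3357 0.05  ]
B [0.5681 0.3031 0.05  ]
box [ 0.753 -0.048  0.03 ]
```

View pics/c1.png

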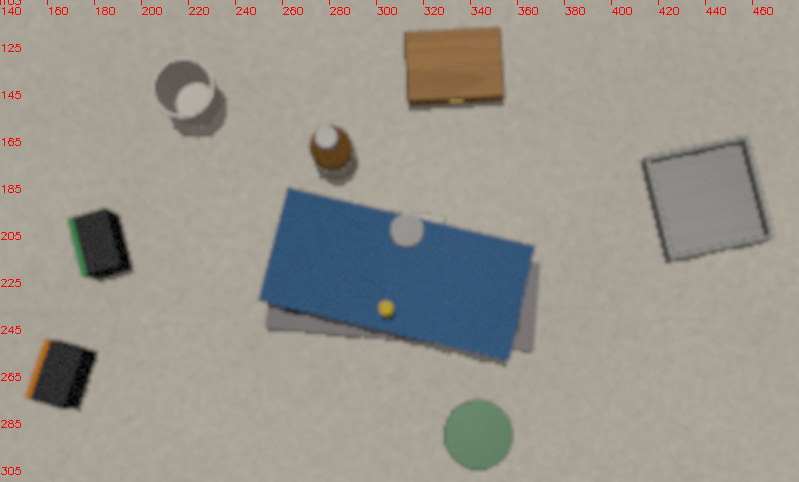

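```bash
cat >> h.py <<'E'
import sys
def plan(pos,rpy,via=None):
    "print rows (tool frame) from measured pose to target, straight line + slerp"
    o=bot.get_obs(); p=np.array(o['ee_pos']); r=R.from_euler('xyz',o['tcp_rot'],degrees=True)
    tr=rpy if isinstance(rpy,R) else R.from_euler('xyz',rpy,degrees=True); rv=(r.inv()*tr).as_rotvec(degrees=True); d=np.array(pos)-p
    n=int(max(np.ceil(np.linalg.norm(d)/.058),np.ceil(np.linalg.norm(rv)/10),1))
    L=[]
    for i in range(n):
        ri=r*R.from_rotvec(rv*i/n,degrees=True); L.append((ri.inv().apply(d/n)+0).round(4).tolist())
    print('n',n,'twist',(rv/n/10).round(3).tolist(),'lin',L[0] if np.linalg.norm(rv)<3 else L)
def crop(src,x0,x1,y0,y1,f,fn,g=.6):
    im=src[y0:y1,x0:x1,::-1]; im=cv2.resize(im,None,fx=f,fy=f,interpolation=cv2.INTER_CUBIC)
    im=np.clip(255*(im/255.)**g,0,255).astype('uint8'); st=20
    for i in range(-(-x0//st)*st,x1,st): cv2.putText(im,str(i),(int((i-x0)*f),10),0,.35,(0,0,255),1)
    for i in range(-(-y0//st)*st,y1,st): cv2.putText(im,str(i),(0,int((i-y0)*f)+4),0,.35,(0,0,255),1)
    cv2.imwrite('pics/'+fn,im)
E
python3 - <<'E'
from h import *
K,T=cam('top')
c=lambda x,y,z:px2w(K,T,140+x/2.35,105+y/2.35,z).round(4)
for n,x,y,z in [('cov',290,188,.068),('cov',320,196,.068),('cov',534,245,.068),('cov',505,362,.068),('cov',261,299,.068),
 ('cap',327,137,.115),('knob',386,309,.113),('pin',407,230,.07),('dockNL',266,329,0),('dockNR',532,352,0),('dockNLtop',266,329,.022),('dFR',540,262,.022)]: print(n,c(x,y,z))
for n in ['A','B']:pass
print('bottle base edges',c(309,148,.05),c(352,148,.05))
plan([.60,.15,.224],[180,0,7]); 
E
```

```text
cov [0.6174 0.1155 0.068 ]
cov [0.6091 0.0859 0.068 ]
cov [ 0.5584 -0.1229  0.068 ]
cov [ 0.4457 -0.0922  0.068 ]
cov [0.5086 0.1427 0.068 ]
cap [0.6577 0.0746 0.115 ]
knob [0.495  0.0198 0.113 ]
pin [0.5742 0.0007 0.07  ]
dockNL [0.4824 0.1481 0.    ]
dockNR [ 0.4562 -0.1248  0.    ]
dockNLtop [0.4815 0.1447 0.022 ]
dFR [ 0.5463 -0.133   0.022 ]
bottle base edges [0.6612 0.099  0.05  ] [0.6606 0.0558 0.05  ]
n 16 twist [-0.0, 0.0, 0.967] lin [[-0.0327, -0.0137, -0.0], [-0.0345, -0.008, -0.0], [-0.0353, -0.0021, -0.0], [-0.0352, 0.0039, -0.0], [-0.034, 0.0097, -0.0], [-0.0319, 0.0153, -0.0], [-0.0289, 0.0204, -0.0], [-0.0251, 0.025, -0.0], [-0.0205, 0.0289, -0.0], [-0.0154, 0.0319, -0.0], [-0.0098, 0.034, -0.0], [-0.0039, 0.0352, -0.0], [0.002, 0.0353, -0.0], [0.0079, 0.0345, -0.0], [0.0136, 0.0327, -0.0], [0.0189, 0.0299, -0.0]]
```

Call:
{"name": "send_rows", "arguments": {
  "linear": [
    [-0.033, -0.014, 0],
    [-0.034, -0.008, 0],
    [-0.035, -0.002, 0],
    [-0.035, 0.004, 0],
    [-0.034, 0.01, 0],
    [-0.032, 0.015, 0],
    [-0.029, 0.02, 0],
    [-0.025, 0.025, 0]
  ],
  "twist": [
    [0, 0, 0.97],
    [0, 0, 0.97],
    [0, 0, 0.97],
    [0, 0, 0.97],
    [0, 0, 0.97],
    [0, 0, 0.97],
    [0, 0, 0.97],
    [0, 0, 0.97]
  ],
  "gripper": [100, 100, 100, 100, 100, 100, 100, 100],
  "grip_force": 40
}}

```text
time: 1.15
ee_pos: [0.3859, 0.335, 0.224]
tcp_rot: [-180.0, 0.0, 83.8]
wrist_force: [-0.3, 1.1, 0.0]
opening: 0.0852
grasp_force: 0.0
```

Call:
{"name": "send_rows", "arguments": {
  "linear": [
    [-0.02, 0.029, 0],
    [-0.015, 0.032, 0],
    [-0.01, 0.034, 0],
    [-0.004, 0.035, 0],
    [0.002, 0.035, 0],
    [0.008, 0.034, 0],
    [0.014, 0.033, 0],
    [0.019, 0.03, 0]
  ],
  "twist": [
    [0, 0, 0.97],
    [0, 0, 0.97],
    [0, 0, 0.97],
    [0, 0, 0.97],
    [0, 0, 0.97],
    [0, 0, 0.97],
    [0, 0, 0.97],
    [0, 0, 0.97]
  ],
  "gripper": [100, 100, 100, 100, 100, 100, 100, 100]
}}

```text
time: 2.15
ee_pos: [0.6051, 0.1149, 0.2236]
tcp_rot: [-178.4, 0.1, 10.1]
wrist_force: [0.1, -0.1, 0.3]
opening: 0.0854
grasp_force: 0.0
```

```bash
python3 - <<'E'
from h import *
o=bot.get_obs(); print(o['ee_pos'],o['tcp_rot'],o['q'])
plan([.659,.076,.224],[180,0,7])
E
```

```text
[0.60509604 0.11491494 0.22358638] [-1.78398014e+02  9.19565803e-02  1.01021306e+01] [  9.99350324  14.46337256  20.79399799  96.42561985   1.60180927
 179.89133028]
n 2 twist [-0.08, 0.007, 0.155] lin [[0.0231, 0.0239, -0.0009], [0.0238, 0.0232, -0.0006]]
```

```bash
python3 - <<'E'
from h import *
plan([.659,.076,.224],[180,0,10])
E
```

```text
n 2 twist [-0.08, 0.005, 0.005] lin [0.0231, 0.0239, -0.0009]
```

Call:
{"name": "send_rows", "arguments": {
  "linear": [
    [0.0232, 0.0239, 0],
    [0.0234, 0.0239, 0],
    [0, 0, 0]
  ],
  "twist": [
    [-0.16, 0, 0],
    [0, 0, 0],
    [0, 0, 0]
  ],
  "gripper": [100, 100, 100]
}}

```text
time: 2.52
ee_pos: [0.6598, 0.0741, 0.2217]
tcp_rot: [179.9, 0.2, 9.9]
wrist_force: [-0.7, 0.5, 0.4]
opening: 0.0854
grasp_force: 0.0
```

```bash
python3 - <<'E'
from h import *
o,im=save('wrist','w1.png'); print(o['ee_pos'],o['tcp_rot'],o['q'])
K,T=cam('wrist',o); print(w2px(K,T,[.659,.076,.115]),w2px(K,T,[.659,.076,.0]))
E
```

```text
[0.65976881 0.07411466 0.22174999] [1.79948699e+02 1.76889291e-01 9.93243208e+00] [ 6.43668481e+00  2.18852109e+01  2.99270761e+01  9.82152974e+01
 -6.19910936e-02  1.76504267e+02]
[318.09595246 199.18307695] [319.26492733 172.02477445]
```

View pics/w1.png

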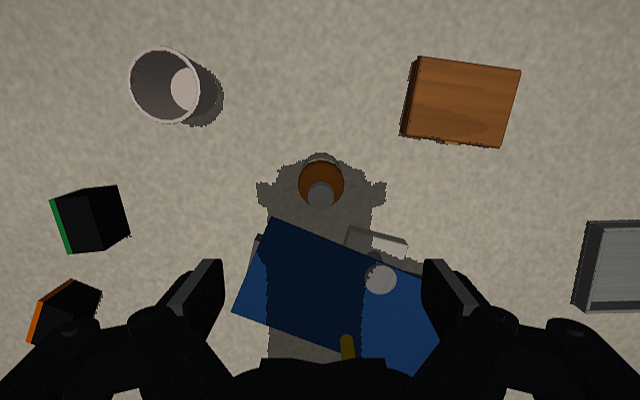

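Call:
{"name": "send_rows", "arguments": {
  "linear": [
    [0.001, 0, 0.04],
    [0.001, 0, 0.04],
    [0, 0, 0.04],
    [0, 0, 0.038],
    [0, 0, 0],
    [0, 0, 0]
  ],
  "twist": [
    [0, 0, 0],
    [0, 0, 0],
    [0, 0, 0],
    [0, 0, 0],
    [0, 0, 0],
    [0, 0, 0]
  ],
  "gripper": [100, 100, 100, 100, 100, 100]
}}

```text
time: 3.32
ee_pos: [0.6608, 0.0763, 0.0675]
tcp_rot: [179.9, -0.0, 10.1]
wrist_force: [-0.9, 1.4, -1.2]
opening: 0.0852
grasp_force: 0.0
```

Call:
{"name": "send_rows", "arguments": {
  "linear": [
    [0, 0, 0],
    [0, 0, 0],
    [0, 0, 0],
    [0, 0, 0],
    [0, 0, 0],
    [0, 0, 0],
    [0, 0, 0]
  ],
  "twist": [
    [0, 0, 0],
    [0, 0, 0],
    [0, 0, 0],
    [0, 0, 0],
    [0, 0, 0],
    [0, 0, 0],
    [0, 0, 0]
  ],
  "gripper": [40, 40, 40, 40, 40, 40, 40]
}}

```text
time: 4.2
ee_pos: [0.6614, 0.076, 0.0678]
tcp_rot: [180.0, -0.1, 10.1]
wrist_force: [-1.2, 0.0, 10.4]
opening: 0.0345
grasp_force: 24.3
```

Call:
{"name": "send_rows", "arguments": {
  "linear": [
    [0, 0, 0],
    [0, 0, 0],
    [0, 0, 0.004],
    [0, 0, 0.004],
    [0, 0, 0]
  ],
  "twist": [
    [0, 0, 0],
    [0, 0, 0],
    [0, 0, 0],
    [0, 0, 0],
    [0, 0, 0]
  ],
  "gripper": [85, 85, 85, 85, 85]
}}

```text
time: 4.82
ee_pos: [0.6601, 0.0758, 0.0566]
tcp_rot: [180.0, 0.1, 10.0]
wrist_force: [-0.2, -0.1, 0.1]
opening: 0.0732
grasp_force: 0.0
```

Call:
{"name": "send_rows", "arguments": {
  "linear": [
    [0, 0, 0],
    [0, 0, 0],
    [0, 0, 0],
    [0, 0, 0],
    [0, 0, 0],
    [0, 0, 0],
    [0, 0, 0]
  ],
  "twist": [
    [0, 0, 0],
    [0, 0, 0],
    [0, 0, 0],
    [0, 0, 0],
    [0, 0, 0],
    [0, 0, 0],
    [0, 0, 0]
  ],
  "gripper": [45, 45, 45, 45, 45, 45, 45]
}}

```text
time: 5.7
ee_pos: [0.6608, 0.0759, 0.058]
tcp_rot: [179.9, 0.0, 10.1]
wrist_force: [0.7, 0.1, 5.9]
opening: 0.0405
grasp_force: 41.0
```

Call:
{"name": "send_rows", "arguments": {
  "linear": [
    [0, 0, -0.01],
    [0, 0, -0.02],
    [0, 0, -0.03],
    [0, 0, -0.04],
    [0, 0, -0.02],
    [0, 0, 0]
  ],
  "twist": [
    [0, 0, 0],
    [0, 0, 0],
    [0, 0, 0],
    [0, 0, 0],
    [0, 0, 0],
    [0, 0, 0]
  ],
  "gripper": [45, 45, 45, 45, 45, 45]
}}

```text
time: 6.45
ee_pos: [0.6612, 0.076, 0.179]
tcp_rot: [179.9, -0.1, 10.0]
wrist_force: [-0.5, -0.9, -1.5]
opening: 0.0405
grasp_force: 40.1
```

```bash
python3 - <<'E'
from h import *
o,im=save('wrist','w2.png'); print(o['ee_pos'],o['tcp_rot'],o['opening'],o['grasp_force'],o['wrist_force'])
o,im=save('scene','s2.png');crop(im,240,400,140,300,3.5,'s2c.png')
E
```

```text
[0.66120485 0.07595615 0.17902569] [ 1.79938638e+02 -6.92882702e-02  1.00491815e+01] 0.0405096840172355 40.1464491878869 [-0.50842716 -0.87076844 -1.49474336]
```

View pics/s2c.png

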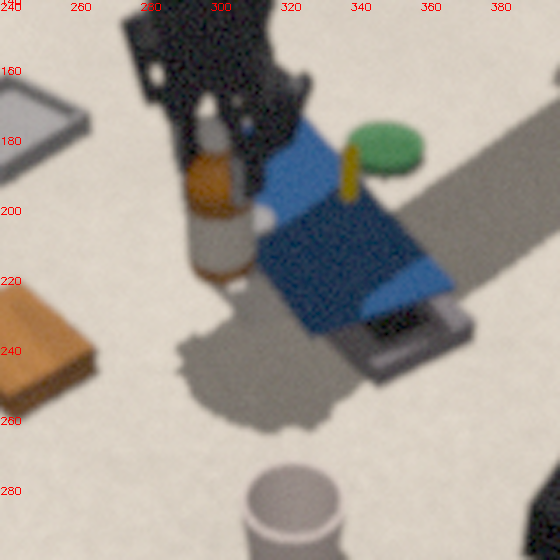

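```bash
python3 - <<'E'
from h import *
K,T=cam('top')
P=[px2w(K,T,140+x/2.35,105+y/2.35,.025) for x,y in [(642,160),(744,140),(771,238),(668,262)]]
m=np.mean(P,0);print(m,np.linalg.norm(P[0]-P[1]))
plan([m[0],m[1],.179],[180,0,-20])
E
```

```text
[ 0.60804821 -0.30370842  0.025     ] 0.10730951811581009
n 7 twist [0.001, 0.002, 0.429] lin [[-0.0168, 0.0521, -0.0003], [-0.0129, 0.0532, -0.0003], [-0.0089, 0.054, -0.0003], [-0.0048, 0.0545, -0.0004], [-0.0007, 0.0547, -0.0004], [0.0034, 0.0546, -0.0004], [0.0075, 0.0542, -0.0004]]
```

Call:
{"name": "send_rows", "arguments": {
  "linear": [
    [-0.017, 0.052, 0],
    [-0.013, 0.053, 0],
    [-0.009, 0.054, 0],
    [-0.005, 0.0545, 0],
    [-0.001, 0.0545, 0],
    [0.003, 0.0545, 0],
    [0.007, 0.054, 0],
    [0, 0, 0]
  ],
  "twist": [
    [0, 0, 0.43],
    [0, 0, 0.43],
    [0, 0, 0.43],
    [0, 0, 0.43],
    [0, 0, 0.43],
    [0, 0, 0.43],
    [0, 0, 0.43],
    [0, 0, 0]
  ],
  "gripper": [45, 45, 45, 45, 45, 45, 45, 45]
}}

```text
time: 7.55
ee_pos: [0.6047, -0.306, 0.1753]
tcp_rot: [179.9, 0.2, -20.4]
wrist_force: [-0.4, 0.0, -1.1]
opening: 0.0407
grasp_force: 40.3
```

Call:
{"name": "send_rows", "arguments": {
  "linear": [
    [0, 0, 0],
    [0, 0, 0.03],
    [0, 0, 0.03],
    [0, 0, 0.03],
    [0, 0, 0.016],
    [0, 0, 0],
    [0, 0, 0]
  ],
  "twist": [
    [0, 0, 0],
    [0, 0, 0],
    [0, 0, 0],
    [0, 0, 0],
    [0, 0, 0],
    [0, 0, 0],
    [0, 0, 0]
  ],
  "gripper": [45, 45, 45, 45, 45, 45, 45]
}}

```text
time: 8.43
ee_pos: [0.607, -0.3025, 0.0733]
tcp_rot: [179.9, -0.1, -20.0]
wrist_force: [0.4, -0.5, -1.5]
opening: 0.0407
grasp_force: 40.3
```

Call:
{"name": "send_rows", "arguments": {
  "linear": [
    [0, 0, 0.006],
    [0, 0, 0.002],
    [0, 0, 0.001],
    [0, 0, 0],
    [0, 0, 0]
  ],
  "twist": [
    [0, 0, 0],
    [0, 0, 0],
    [0, 0, 0],
    [0, 0, 0],
    [0, 0, 0]
  ],
  "gripper": [45, 45, 45, 45, 45]
}}

```text
time: 9.05
ee_pos: [0.6064, -0.3027, 0.0631]
tcp_rot: [179.9, 0.0, -20.1]
wrist_force: [0.3, 0.2, -0.3]
opening: 0.0408
grasp_force: 40.5
```

Near contact (weight offloaded). Release, rise, and head for the knob.

Call:
{"name": "send_rows", "arguments": {
  "linear": [
    [0, 0, 0],
    [0, 0, 0],
    [0, 0, 0],
    [0, 0, 0],
    [0, 0, -0.02],
    [0, 0, -0.04],
    [0, 0, -0.05],
    [0, 0, -0.05]
  ],
  "twist": [
    [0, 0, 0],
    [0, 0, 0],
    [0, 0, 0],
    [0, 0, 0],
    [0, 0, 0],
    [0, 0, 0],
    [0, 0, 0],
    [0, 0, 0]
  ],
  "gripper": [70, 80, 90, 90, 90, 90, 90, 90]
}}

```text
time: 10.05
ee_pos: [0.6062, -0.3023, 0.2262]
tcp_rot: [179.9, -0.1, -20.0]
wrist_force: [1.3, -0.2, 1.0]
opening: 0.0767
grasp_force: 0.0
```

```bash
python3 - <<'E'
from h import *
o,im=save('top','t2.png');crop(im,240,480,100,310,2.8,'t2c.png')
plan([.495,.0195,.22],[180,0,20])
E
```

```text
n 6 twist [0.005, -0.008, -0.667] lin [[-0.036, -0.0441, 0.0019], [-0.0306, -0.0479, 0.0019], [-0.0248, -0.0512, 0.002], [-0.0187, -0.0537, 0.0021], [-0.0123, -0.0555, 0.0022], [-0.0058, -0.0566, 0.0023]]
```

View pics/t2c.png

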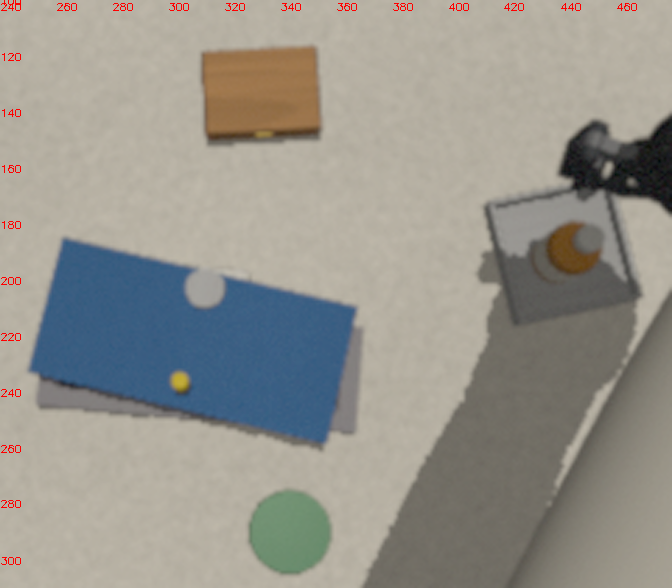

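Call:
{"name": "send_rows", "arguments": {
  "linear": [
    [-0.036, -0.044, 0.001],
    [-0.031, -0.048, 0.001],
    [-0.025, -0.051, 0.001],
    [-0.019, -0.054, 0.001],
    [-0.012, -0.0555, 0.001],
    [-0.006, -0.0565, 0.001],
    [0, 0, 0],
    [0, 0, 0]
  ],
  "twist": [
    [0, 0, -0.667],
    [0, 0, -0.667],
    [0, 0, -0.667],
    [0, 0, -0.667],
    [0, 0, -0.667],
    [0, 0, -0.667],
    [0, 0, 0],
    [0, 0, 0]
  ],
  "gripper": [80, 80, 80, 80, 80, 80, 80, 80],
  "grip_force": 60
}}

```text
time: 11.1
ee_pos: [0.4939, 0.02, 0.2177]
tcp_rot: [179.9, -0.0, 20.0]
wrist_force: [0.5, 0.3, -0.3]
opening: 0.0683
grasp_force: 0.0
```

```bash
python3 - <<'E'
from h import *
o,im=save('wrist','w3.png'); print(o['ee_pos'],o['tcp_rot'],o['q'])
K,T=cam('wrist',o)
hsv=cv2.cvtColor(im,cv2.COLOR_RGB2HSV); m=cv2.inRange(hsv,(18,120,60),(35,255,255)); n,l,s,c=cv2.connectedComponentsWithStats(m)
for i in range(1,n):
    if s[i,4]>40: print(s[i],c[i],px2w(K,T,c[i][0],s[i][1]+4,.113))
print(w2px(K,T,[.495,.0195,.113]))
plan([.495,.0195,.097],[180,0,20])
E
```

```text
[0.49393011 0.01998469 0.21771921] [ 1.79921146e+02 -1.22454059e-02  1.99705926e+01] [ 2.35917740e+00 -2.81387737e+00  1.44471732e+00  9.42230650e+01
 -7.14536112e-02  1.62388571e+02]
[316 177  17  26 359] [323.94707521 189.51253482] [0.50880762 0.02263198 0.113     ]
[321.6909068  198.43726233]
n 3 twist [0.002, 0.001, -0.003] lin [0.0003, 0.0, 0.0401]
```

Call:
{"name": "send_rows", "arguments": {
  "linear": [
    [0.001, 0, 0.04],
    [0, 0, 0.04],
    [0, 0, 0.04],
    [0, 0, 0],
    [0, 0, 0],
    [0, 0, 0]
  ],
  "twist": [
    [0, 0, 0],
    [0, 0, 0],
    [0, 0, 0],
    [0, 0, 0],
    [0, 0, 0],
    [0, 0, 0]
  ],
  "gripper": [80, 80, 80, 80, 5, 5]
}}

```text
time: 11.9
ee_pos: [0.4957, 0.0199, 0.0987]
tcp_rot: [179.9, -0.1, 19.9]
wrist_force: [-0.3, 0.6, -0.5]
opening: 0.0328
grasp_force: 0.0
```

Call:
{"name": "send_rows", "arguments": {
  "linear": [
    [0, 0, 0],
    [0, 0, 0],
    [0, 0, 0],
    [0, 0, 0],
    [0, 0, 0],
    [0, 0, 0]
  ],
  "twist": [
    [0, 0, 0],
    [0, 0, 0],
    [0, 0, 0],
    [0, 0, 0],
    [0, 0, 0],
    [0, 0, 0]
  ],
  "gripper": [5, 5, 5, 5, 5, 5]
}}

```text
time: 12.65
ee_pos: [0.4954, 0.0201, 0.0982]
tcp_rot: [179.9, -0.1, 20.0]
wrist_force: [0.7, -1.6, 5.1]
opening: 0.0101
grasp_force: 58.6
```

```bash
python3 - <<'E'
from h import *
o=bot.get_obs(); p=o['ee_pos'];print(p,o['opening'],o['grasp_force'],o['wrist_force'])
r=R.from_euler('xyz',o['tcp_rot'],degrees=True)
pin=np.array([.5742,.0007]);v=p[:2]-pin;print(np.linalg.norm(v)); a0=np.arctan2(v[1],v[0])
end=np.arctan2(-.095,.995)
tot=(a0-end); tot%=2*np.pi; print('deg',np.degrees(tot)); N=16;rad=.08; prev=v*0+v
for i in range(1,N+1):
    a=a0-tot*i/N; q=rad*np.array([np.cos(a),np.sin(a)]); print((r.inv().apply(np.r_[q-prev,0])).round(4).tolist(),end=','); prev=q
E
```

```text
[0.49542822 0.02011737 0.09815222] 0.010121692442172352 58.624809980392456 [ 0.68896696 -1.64854148  5.1496987 ]
0.08112969904972978
deg 171.60648349110178
[0.0104, -0.011, -0.0],[0.0114, -0.0096, -0.0],[0.013, -0.0073, 0.0],[0.0142, -0.0048, 0.0],[0.0148, -0.0021, 0.0],[0.0149, 0.0007, 0.0],[0.0145, 0.0035, 0.0],[0.0136, 0.0061, 0.0],[0.0123, 0.0086, 0.0],[0.0104, 0.0107, 0.0],[0.0083, 0.0125, 0.0],[0.0058, 0.0138, 0.0],[0.0031, 0.0146, 0.0],[0.0004, 0.0149, 0.0],[-0.0024, 0.0148, 0.0],[-0.0051, 0.014, 0.0],
```

Call:
{"name": "send_rows", "arguments": {
  "linear": [
    [0.0104, -0.011, 0],
    [0.0114, -0.0096, 0],
    [0.013, -0.0073, 0],
    [0.0142, -0.0048, 0],
    [0.0148, -0.0021, 0],
    [0.0149, 0.0007, 0],
    [0.0145, 0.0035, 0],
    [0.0136, 0.0061, 0]
  ],
  "twist": [
    [0, 0, 0],
    [0, 0, 0],
    [0, 0, 0],
    [0, 0, 0],
    [0, 0, 0],
    [0, 0, 0],
    [0, 0, 0],
    [0, 0, 0]
  ],
  "gripper": [5, 5, 5, 5, 5, 5, 5, 5]
}}

```text
time: 13.65
ee_pos: [0.5873, 0.0801, 0.0986]
tcp_rot: [179.9, -0.0, 20.0]
wrist_force: [-5.7, -7.5, 15.2]
opening: 0.0097
grasp_force: 59.8
```

Call:
{"name": "send_rows", "arguments": {
  "linear": [
    [0.0123, 0.0086, 0],
    [0.0104, 0.0107, 0],
    [0.0083, 0.0125, 0],
    [0.0058, 0.0138, 0],
    [0.0031, 0.0146, 0],
    [0.0004, 0.0149, 0],
    [-0.0024, 0.0148, 0],
    [-0.005, 0.014, 0]
  ],
  "twist": [
    [0, 0, 0],
    [0, 0, 0],
    [0, 0, 0],
    [0, 0, 0],
    [0, 0, 0],
    [0, 0, 0],
    [0, 0, 0],
    [0, 0, 0]
  ],
  "gripper": [5, 5, 5, 5, 5, 5, 5, 5]
}}

```text
time: 14.65
ee_pos: [0.6624, -0.0052, 0.0988]
tcp_rot: [179.7, -1.0, 20.1]
wrist_force: [61.3, 40.1, -17.6]
opening: 0.009
grasp_force: 63.9
```

Call:
{"name": "send_rows", "arguments": {
  "linear": [
    [-0.001, 0.002, 0],
    [0, 0, 0]
  ],
  "twist": [
    [0, 0, 0],
    [0, 0, 0]
  ],
  "gripper": [5, 5]
}}

```text
time: 14.9
ee_pos: [0.6644, -0.0041, 0.0987]
tcp_rot: [179.9, -1.4, 20.2]
wrist_force: [58.0, 19.4, -18.3]
opening: 0.009
grasp_force: 63.8
```

Call:
{"name": "send_rows", "arguments": {
  "linear": [
    [0, 0, 0],
    [0, 0, 0],
    [0, 0, 0],
    [0, 0, 0],
    [0, 0, -0.03],
    [0, 0, -0.05],
    [0, 0, -0.05],
    [0, 0, -0.05]
  ],
  "twist": [
    [0, 0, 0],
    [0, 0, 0],
    [0, 0, 0],
    [0, 0, 0],
    [0, 0, 0],
    [0, 0, 0],
    [0, 0, 0],
    [0, 0, 0]
  ],
  "gripper": [40, 60, 60, 60, 60, 60, 60, 60]
}}

```text
time: 15.9
ee_pos: [0.6524, -0.0089, 0.2783]
tcp_rot: [180.0, 0.1, 20.0]
wrist_force: [0.7, 0.1, 0.4]
opening: 0.0513
grasp_force: 0.0
```

Call:
{"name": "send_rows", "arguments": {
  "linear": [
    [-0.06, 0, 0],
    [-0.06, 0, 0],
    [-0.06, 0, 0],
    [-0.06, 0, 0],
    [0, 0, 0]
  ],
  "twist": [
    [0, 0, 0],
    [0, 0, 0],
    [0, 0, 0],
    [0, 0, 0],
    [0, 0, 0]
  ],
  "gripper": [60, 60, 60, 60, 60]
}}

```text
time: 16.52
ee_pos: [0.4244, -0.0915, 0.2783]
tcp_rot: [179.9, -0.0, 19.8]
wrist_force: [0.8, 0.5, 0.7]
opening: 0.0514
grasp_force: 0.0
```

```bash
python3 - <<'E'
from h import *
o,im=save('top','t3.png'); print(o['ee_pos'],o['q']);crop(im,140,480,105,310,2.35,'t3c.png')
E
```

```text
[ 0.42436445 -0.09154976  0.27825468] [-1.21188765e+01 -9.24059705e+00  2.39642114e+00  1.01540825e+02
 -8.20156305e-02  1.48051284e+02]
```

View pics/t3c.png

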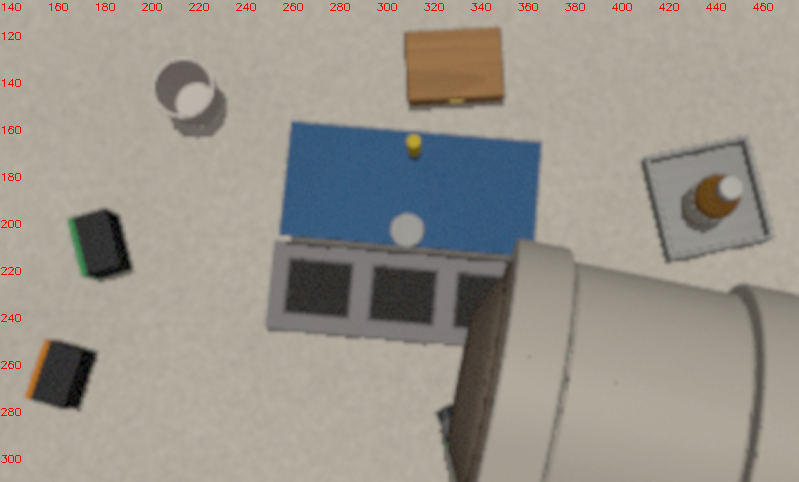

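```bash
cat >> h.py <<'E'
C=np.array([[0,0,-1],[0,1,0],[1,0,0.]]).T  # columns: tool axes in frame
C=np.column_stack([[0,0,-1],[0,1,0],[1,0,0]]).astype(float)
def ik(Rm,p,d=.25):
    W=np.array(p)-d*Rm[:,2]; q1=np.arctan2(W[1],W[0])
    M=R.from_euler('z',-q1).as_matrix()@Rm@C.T
    e=R.from_matrix(M).as_euler('YZX',degrees=True)
    return np.r_[np.degrees(q1),e[0],e[1],(e[2]+180)%360-180], np.hypot(*W[:2]),W[2]
def axes(a,x):
    a=np.array(a,float);a/=np.linalg.norm(a);x=np.array(x,float);x-=a*(x@a);x/=np.linalg.norm(x);return np.column_stack([x,np.cross(a,x),a])
E
python3 - <<'E'
from h import *
print(ik(R.from_euler('xyz',[-178.398,.092,10.102],degrees=True).as_matrix(),[.6051,.1149,.2236])[0],'meas 9.99 90.1 1.60 179.9')
im=cv2.imread('pics/t3.png')[:,:,::-1]; K,T=cam('top')
g=cv2.resize(im,None,fx=4,fy=4,interpolation=cv2.INTER_CUBIC).max(2)
def rect(x0,x1,y0,y1,th,z,inv=True):
    s=g[y0*4:y1*4,x0*4:x1*4]; m=((s<th) if inv else (s>th)).astype('uint8'); n,l,st,c=cv2.connectedComponentsWithStats(m); k=1+st[1:,4].argmax()
    cn=cv2.findContours((l==k).astype('uint8'),0,2)[0][0]; b=cv2.boxPoints(cv2.minAreaRect(cn))/4+[x0-.375,y0-.375]
    return np.array([px2w(K,T,u,v,z) for u,v in b])
for nm,a in [('p2',(255,296,208,246,60,.022)),('p1',(293,331,210,250,60,.022)),('A',(145,190,245,285,60,.05)),('B',(165,200,190,228,60,.05))]:
    P=rect(*a); e=P[1]-P[0];f=P[2]-P[1]; print(nm,P.mean(0).round(4),'sides',np.linalg.norm(e).round(4),np.linalg.norm(f).round(4),'dir',np.degrees(np.arctan2(e[1],e[0])).round(1))
print('vals',g[230*4,240*4:370*4:16])
c=lambda x,y,z:px2w(K,T,140+x/2.35,105+y/2.35,z).round(4)
for n,x,y,z in [('NL',266,329,.022),('FL',275,238,.022),('Agr t',48,340,.05),('Agr b',27,398,.05),('Bgr t',69,219,.05),('Bgr b',84,277,.05),('B tr',118,212,.05),('B br',131,270,.0),('Bbl',100,279,0),('A tr',96,351,0),('A br',80,408,0),('knob',413,141,.113),('pin',407,230,.07)]:print(n,c(x,y,z))
E
```

```text
[ 10.10147736  90.09201462   1.60199916 179.99947716] meas 9.99 90.1 1.60 179.9
p2 [0.5239 0.093  0.022 ] sides 0.058 0.0676 dir -4.8
p1 [0.5157 0.0073 0.022 ] sides 0.058 0.0674 dir -5.1
A [0.4379 0.3377 0.05  ] sides 0.0622 0.0491 dir -16.5
B [0.5665 0.3051 0.05  ] sides 0.0466 0.0694 dir -76.3
vals [136 140 139 141  78  76  19  17  17  15  17  16  27  80  79  16  15  17
  15  17  18  21  82  80  17  18  16  22  30  38 113 115 114]
NL [0.4815 0.1447 0.022 ]
FL [0.5739 0.1365 0.022 ]
Agr t [0.4718 0.3545 0.05  ]
Agr b [0.4159 0.3727 0.05  ]
Bgr t [0.5917 0.3383 0.05  ]
Bgr b [0.5335 0.3212 0.05  ]
B tr [0.5982 0.2895 0.05  ]
B br [0.5448 0.289  0.    ]
Bbl [0.5358 0.3209 0.    ]
A tr [0.4617 0.3225 0.    ]
A br [0.4042 0.3369 0.    ]
knob [ 0.6533 -0.0066  0.113 ]
pin [0.5742 0.0007 0.07  ]
```

```bash
cat >> h.py <<'E'
ex=np.array([np.cos(np.radians(-5.5)),np.sin(np.radians(-5.5)),0]); up=np.array([0,0,1.])
MOD={'A':(np.array([.4424,.3588,.027]),-17.5),'B':(np.array([.5626+.0013,.3298-.0048,.027]),15.)}
PK={2:np.array([.5239,.093,.010]),1:np.array([.5157,.0073,.010]),0:np.array([.5075,-.0784,.010])}
def pickR(m,phi,s):
    t=np.radians(MOD[m][1]+90); l=np.array([np.cos(t),np.sin(t),0]); f=np.radians(phi)
    return axes(-(up*np.cos(f)+l*np.sin(f)),s*(l*np.cos(f)-up*np.sin(f)))
def placeR(phi,s):
    f=np.radians(phi); return axes(-(up*np.sin(f)-ex*np.cos(f)),s*(up*np.cos(f)+ex*np.sin(f)))
E
python3 - <<'E'
from h import *
o=bot.get_obs();R0=R.from_euler('xyz',o['tcp_rot'],degrees=True)
from scipy.spatial.transform import Slerp
for s in(1,-1):
  for m in 'AB':
    for phi in (45,):
        Rp=R.from_matrix(pickR(m,phi,s)); Rf=R.from_matrix(placeR(phi,s)); pp=MOD[m][0]; pf=PK[2]+[0,0,.036]
        print(s,m,phi,'pick',[np.round(x,2) for x in ik(Rp.as_matrix(),pp)],'place',[np.round(x,2) for x in ik(Rf.as_matrix(),pf)])
        S=Slerp([0,1],R.concatenate([Rp,Rf]))
        for t in (.25,.5,.75): print('   ',ik(S(t).as_matrix(),pp*(1-t)+pf*t+[0,0,.1])[0].round(0),'ang',np.degrees((Rp.inv()*Rf).magnitude()).round())
E
```

```text
1 A 45 pick [array([ 46.78, 132.02, -17.87, 161.19]), np.float64(0.72), np.float64(0.2)] place [array([  17.54,   47.38,  -16.06, -163.27]), np.float64(0.36), np.float64(0.22)]
    [ 40. 111. -17. 171.] ang 113.0
    [ 33.  90. -17. 179.] ang 113.0
    [  25.   68.  -16. -173.] ang 113.0
1 B 45 pick [array([ 43.73, 115.68, -38.32, 127.79]), np.float64(0.72), np.float64(0.2)] place [array([  17.54,   47.38,  -16.06, -163.27]), np.float64(0.36), np.float64(0.22)]
    [ 37.  99. -30. 143.] ang 132.0
    [ 31.  82. -23. 159.] ang 132.0
    [ 24.  64. -18. 177.] ang 132.0
-1 A 45 pick [array([ 46.78, 132.02, -17.87, -18.81]), np.float64(0.72), np.float64(0.2)] place [array([ 17.54,  47.38, -16.06,  16.73]), np.float64(0.36), np.float64(0.22)]
    [ 40. 111. -17.  -9.] ang 113.0
    [ 33.  90. -17.  -1.] ang 113.0
    [ 25.  68. -16.   7.] ang 113.0
-1 B 45 pick [array([ 43.73, 115.68, -38.32, -52.21]), np.float64(0.72), np.float64(0.2)] place [array([ 17.54,  47.38, -16.06,  16.73]), np.float64(0.36), np.float64(0.22)]
    [ 37.  99. -30. -37.] ang 132.0
    [ 31.  82. -23. -21.] ang 132.0
    [ 24.  64. -18.  -3.] ang 132.0
```

```bash
cat >> h.py <<'E'
def seq(p,r,pos,tr=None,rv=None,n=None,show=True):
    "rows from pose p,r to pos, with body rotvec rv(deg) or target rotation tr; returns end pose"
    if rv is None: rv=(r.inv()*tr).as_rotvec(degrees=True)
    rv=np.array(rv,float); d=np.array(pos)-p
    n=n or int(max(np.ceil(np.linalg.norm(d)/.058),np.ceil(np.linalg.norm(rv)/10.4),1)); L=[]
    for i in range(n):
        ri=r*R.from_rotvec(rv*i/n,degrees=True); L.append((ri.inv().apply(d/n)+0).round(4).tolist())
    print('n',n,'twist',(rv/n/10).round(3).tolist(),'lin',L if np.linalg.norm(rv)>3 else L[0])
    return np.array(pos),r*R.from_rotvec(rv,degrees=True)
def now(): o=bot.get_obs(); return np.array(o['ee_pos']),R.from_euler('xyz',o['tcp_rot'],degrees=True)
E
python3 - <<'E'
from h import *
p,r=now(); Rp=R.from_matrix(pickR('A',45,-1)); a=Rp.as_matrix()[:,2]; print(Rp.as_euler('xyz',degrees=True),a)
hov=MOD['A'][0]-.10*a
p,r=seq(p,r,[.42,.33,.25],rv=[0,0,-232.5]); print(r.as_euler('xyz',degrees=True))
p,r=seq(p,r,hov,tr=Rp)
E
```

```text
[ 180.   -45.  -107.5] [-0.21263111 -0.67437972 -0.70710678]
n 23 twist [0.0, 0.0, -1.011] lin [[0.006, -0.0173, 0.0012], [0.0089, -0.016, 0.0012], [0.0116, -0.0142, 0.0012], [0.0139, -0.0119, 0.0012], [0.0158, -0.0093, 0.0012], [0.0172, -0.0064, 0.0012], [0.018, -0.0033, 0.0012], [0.0183, -0.0001, 0.0012], [0.018, 0.0031, 0.0012], [0.0172, 0.0063, 0.0012], [0.0158, 0.0092, 0.0012], [0.014, 0.0118, 0.0012], [0.0117, 0.0141, 0.0012], [0.009, 0.0159, 0.0012], [0.0061, 0.0173, 0.0012], [0.003, 0.0181, 0.0012], [-0.0002, 0.0183, 0.0012], [-0.0035, 0.018, 0.0012], [-0.0066, 0.0171, 0.0012], [-0.0095, 0.0157, 0.0012], [-0.0121, 0.0138, 0.0012], [-0.0143, 0.0115, 0.0012], [-0.0161, 0.0088, 0.0012]]
[-1.79889750e+02 -5.66176057e-02 -1.07639769e+02]
n 5 twist [-0.001, 0.899, -0.004] lin [[-0.021, -0.0024, 0.0304], [-0.0255, -0.0025, 0.0268], [-0.0294, -0.0025, 0.0225], [-0.0325, -0.0025, 0.0176], [-0.0349, -0.0025, 0.0123]]
```

Call:
{"name": "send_rows", "arguments": {
  "linear": [
    [0.006, -0.0173, 0.0012],
    [0.0089, -0.016, 0.0012],
    [0.0116, -0.0142, 0.0012],
    [0.0139, -0.0119, 0.0012],
    [0.0158, -0.0093, 0.0012],
    [0.0172, -0.0064, 0.0012],
    [0.018, -0.0033, 0.0012],
    [0.0183, 0, 0.0012]
  ],
  "twist": [
    [0, 0, -1.011],
    [0, 0, -1.011],
    [0, 0, -1.011],
    [0, 0, -1.011],
    [0, 0, -1.011],
    [0, 0, -1.011],
    [0, 0, -1.011],
    [0, 0, -1.011]
  ],
  "gripper": [95, 95, 95, 95, 95, 95, 95, 95]
}}

```text
time: 17.58
ee_pos: [0.4259, 0.0571, 0.2666]
tcp_rot: [-179.9, 0.0, 101.2]
wrist_force: [0.6, 0.2, -0.4]
opening: 0.0812
grasp_force: 0.0
```

Call:
{"name": "send_rows", "arguments": {
  "linear": [
    [0.018, 0.0031, 0.0012],
    [0.0172, 0.0063, 0.0012],
    [0.0158, 0.0092, 0.0012],
    [0.014, 0.0118, 0.0012],
    [0.0117, 0.0141, 0.0012],
    [0.009, 0.0159, 0.0012],
    [0.0061, 0.0173, 0.0012],
    [0.003, 0.0181, 0.0012]
  ],
  "twist": [
    [0, 0, -1.011],
    [0, 0, -1.011],
    [0, 0, -1.011],
    [0, 0, -1.011],
    [0, 0, -1.011],
    [0, 0, -1.011],
    [0, 0, -1.011],
    [0, 0, -1.011]
  ],
  "gripper": [95, 95, 95, 95, 95, 95, 95, 95]
}}

```text
time: 18.58
ee_pos: [0.4231, 0.2039, 0.2567]
tcp_rot: [-179.9, -0.1, -177.9]
wrist_force: [-0.2, -0.7, 0.8]
opening: 0.0812
grasp_force: 0.0
```

Call:
{"name": "send_rows", "arguments": {
  "linear": [
    [0, 0.0183, 0.0012],
    [-0.0035, 0.018, 0.0012],
    [-0.0066, 0.0171, 0.0012],
    [-0.0095, 0.0157, 0.0012],
    [-0.0121, 0.0138, 0.0012],
    [-0.0143, 0.0115, 0.0012],
    [-0.0161, 0.0088, 0.0012]
  ],
  "twist": [
    [0, 0, -1.011],
    [0, 0, -1.011],
    [0, 0, -1.011],
    [0, 0, -1.011],
    [0, 0, -1.011],
    [0, 0, -1.011],
    [0, 0, -1.011]
  ],
  "gripper": [95, 95, 95, 95, 95, 95, 95]
}}

```text
time: 19.45
ee_pos: [0.4205, 0.3324, 0.248]
tcp_rot: [179.9, -0.1, -107.1]
wrist_force: [0.4, -0.0, 0.5]
opening: 0.0807
grasp_force: 0.0
```

Call:
{"name": "send_rows", "arguments": {
  "linear": [
    [-0.021, -0.0025, 0.0304],
    [-0.0255, -0.0025, 0.0268],
    [-0.0294, -0.0025, 0.0225],
    [-0.0325, -0.0025, 0.0176],
    [-0.0349, -0.0025, 0.0123],
    [0, 0, 0],
    [0, 0, 0]
  ],
  "twist": [
    [0, 0.9, 0],
    [0, 0.9, 0],
    [0, 0.9, 0],
    [0, 0.9, 0],
    [0, 0.9, 0],
    [0, 0, 0],
    [0, 0, 0]
  ],
  "gripper": [95, 95, 95, 95, 95, 95, 95]
}}

```text
time: 20.32
ee_pos: [0.4537, 0.4115, 0.1001]
tcp_rot: [-179.8, -41.1, -107.4]
wrist_force: [-0.2, -0.5, 2.6]
opening: 0.081
grasp_force: 0.0
```

```bash
python3 - <<'E'
from h import *
o,im=save('wrist','w4.png'); print(o['ee_pos'],o['tcp_rot'],o['q'].round(1)); crop(im,0,640,0,400,1.25,'w4c.png',.6)
r=R.from_euler('xyz',o['tcp_rot'],degrees=True).as_matrix()
for d in(.2,.25,.3): print(d,ik(r,o['ee_pos'],d)[0])
E
```

```text
[0.45373074 0.41146704 0.10009593] [-179.78803104  -41.08430257 -107.4126557 ] [ 49.4  58.   59.5 130.2 -15.2 -17.9]
0.2 [ 47.48861905 128.21928114 -16.38591934 -19.46665441]
0.25 [ 48.55426786 128.45983619 -15.72486212 -18.59689341]
0.3 [ 49.53900728 128.67218231 -15.11094966 -17.79819503]
```

View pics/w4c.png

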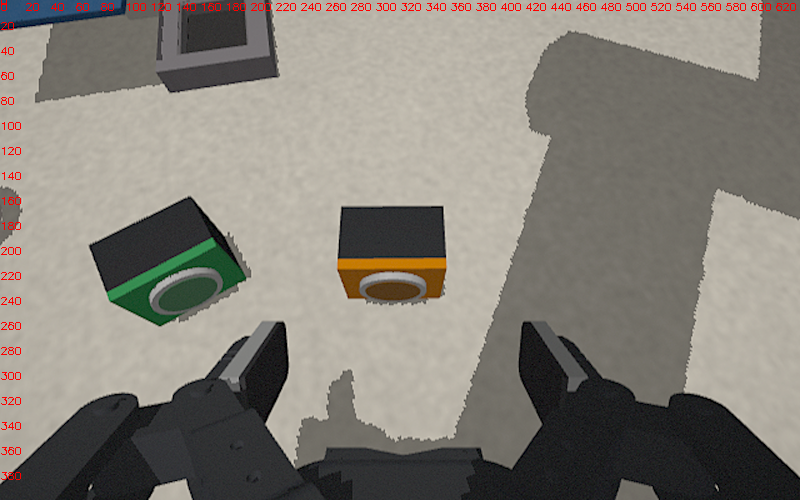

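```bash
cat >> h.py <<'E'
def meas(K,T,s,b,z=.05):
    "b: [plate/black line L,R, back L,R] px in crop of scale s -> front mid (xy), yaw of y axis"
    P=[px2w(K,T,u/s,v/s,z) for u,v in b]; e=P[1]-P[0]; f=P[3]-P[2]; 
    print([p.round(4).tolist() for p in P],'len',np.linalg.norm(e).round(4),np.linalg.norm(f).round(4),'yaw',np.degrees(np.arctan2(e[1],e[0])).round(1),np.degrees(np.arctan2(f[1],f[0])).round(1))
    c1=(P[0]+P[1])/2;c2=(P[2]+P[3])/2; print('line mid',c1.round(4),'back mid',c2.round(4),'depth',np.linalg.norm(c1-c2).round(4))
E
python3 - <<'E'
from h import *
o=bot.get_obs(); K,T=cam('wrist',o)
meas(K,T,1.25,[(446,258),(338,258),(444,206.5),(342,207)])
meas(K,T,1.25,[(216,238),(108,294),(191,197),(90,245)])
E
```

```text
[[0.4158, 0.3678, 0.05], [0.4736, 0.3496, 0.05], [0.4056, 0.3359, 0.05], [0.4635, 0.3179, 0.05]] len 0.0606 0.0607 yaw -17.5 -17.2
line mid [0.4447 0.3587 0.05  ] back mid [0.4346 0.3269 0.05  ] depth 0.0334
[[0.5377, 0.3162, 0.05], [0.5978, 0.333, 0.05], [0.5488, 0.2836, 0.05], [0.6072, 0.299, 0.05]] len 0.0624 0.0603 yaw 15.6 14.8
line mid [0.5677 0.3246 0.05  ] back mid [0.578  0.2913 0.05  ] depth 0.0348
```

```bash
cat >> h.py <<'E'
MOD={'A':(np.array([.4453,.3606,.027]),-17.4),'B':(np.array([.5672,.3265,.027]),15.2)}
E
python3 - <<'E'
from h import *
p,r=now(); Rp=R.from_matrix(pickR('A',38,-1)); a=Rp.as_matrix()[:,2]; G=MOD['A'][0]+.005*a
p,r=seq(p,r,G-.07*a,tr=Rp); print(p)
p,r=seq(p,r,G,tr=Rp); print(G)
E
```

```text
n 1 twist [-0.03, -0.276, -0.012] lin [-0.0085, -0.0066, 0.027]
[0.45726701 0.39878679 0.0782207 ]
n 2 twist [0.0, -0.0, 0.0] lin [0.0, -0.0, 0.035]
[0.44437946 0.35766255 0.02305995]
```

Call:
{"name": "send_rows", "arguments": {
  "linear": [
    [-0.0085, -0.0066, 0.027],
    [0, 0, 0],
    [0, 0, 0]
  ],
  "twist": [
    [-0.03, -0.276, 0],
    [0, 0, 0],
    [0, 0, 0]
  ],
  "gripper": [100, 100, 100]
}}

```text
time: 20.75
ee_pos: [0.4578, 0.3991, 0.0808]
tcp_rot: [-179.8, -37.8, -107.7]
wrist_force: [-0.2, -0.1, 0.6]
opening: 0.0852
grasp_force: 0.0
```

```bash
python3 - <<'E'
from h import *
p,r=now(); print(p,r.as_euler('xyz',degrees=True),bot.get_obs()['q'].round(1)); Rp=R.from_matrix(pickR('A',38,-1)); a=Rp.as_matrix()[:,2]; G=MOD['A'][0]+.005*a
seq(p,r,G,tr=Rp)
E
```

```text
[0.4577711  0.39907688 0.08082769] [-179.76440795  -37.82701312 -107.67959405] [ 48.1  51.5  48.4 122.1 -14.8 -19.6]
n 2 twist [-0.003, 0.009, -0.011] lin [-0.0005, 0.0002, 0.0362]
```

Call:
{"name": "send_rows", "arguments": {
  "linear": [
    [-0.0005, 0, 0.024],
    [-0.0005, 0, 0.024],
    [0, 0, 0.016],
    [0, 0, 0.007],
    [0, 0, 0],
    [0, 0, 0]
  ],
  "twist": [
    [0, 0, 0],
    [0, 0, 0],
    [0, 0, 0],
    [0, 0, 0],
    [0, 0, 0],
    [0, 0, 0]
  ],
  "gripper": [100, 100, 100, 100, 100, 100],
  "grip_force": 45
}}

```text
time: 21.5
ee_pos: [0.4445, 0.3581, 0.0192]
tcp_rot: [-180.0, -38.2, -107.5]
wrist_force: [0.2, 0.8, -0.5]
opening: 0.0856
grasp_force: 0.0
```

Call:
{"name": "send_rows", "arguments": {
  "linear": [
    [0, 0, 0],
    [0, 0, 0],
    [0, 0, 0],
    [0, 0, 0],
    [0, 0, 0],
    [0, 0, 0]
  ],
  "twist": [
    [0, 0, 0],
    [0, 0, 0],
    [0, 0, 0],
    [0, 0, 0],
    [0, 0, 0],
    [0, 0, 0]
  ],
  "gripper": [60, 60, 60, 60, 60, 60]
}}

```text
time: 22.25
ee_pos: [0.4442, 0.3578, 0.0187]
tcp_rot: [180.0, -38.2, -107.5]
wrist_force: [1.7, 4.3, 5.4]
opening: 0.0586
grasp_force: 48.9
```

```bash
python3 - <<'E'
from h import *
o,im=save('wrist','w5.png'); print(o['ee_pos'],o['tcp_rot'],o['opening'],o['grasp_force'],o['wrist_force']); crop(im,180,480,120,380,1.8,'w5c.png',.6)
E
```

```text
[0.44423049 0.35780653 0.01867977] [ 179.99828743  -38.19733155 -107.48186559] 0.058618060231855854 48.91945391893387 [1.65434549 4.27232332 5.42879373]
```

View pics/w5c.png

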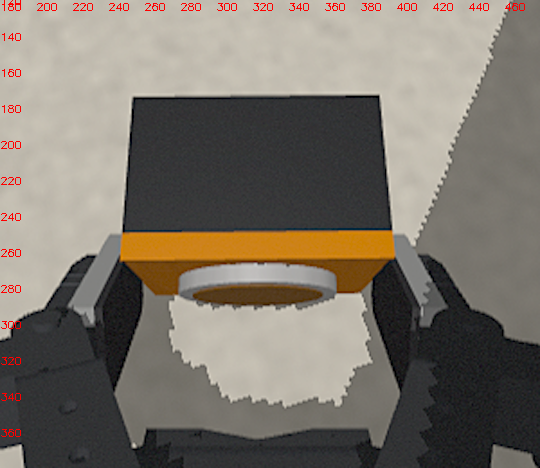

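```bash
python3 - <<'E'
from h import *
o=bot.get_obs(); K,T=cam('wrist',o)
f=lambda x,y:(180+x/1.8,120+y/1.8)
meas(K,T,1,[f(393,230),f(121,232),f(379,96),f(133,97)])
r=R.from_euler('xyz',o['tcp_rot'],degrees=True)
# model prediction: module axes
MODEL=dict(yaw=-17.5)
p=np.array(o['ee_pos']); 
for z in (.10,.15): 
    seq(p,r,p+[0,0,z])
E
```

```text
[[0.4162, 0.3687, 0.05], [0.4736, 0.3511, 0.05], [0.4067, 0.3369, 0.05], [0.4635, 0.3192, 0.05]] len 0.0601 0.0595 yaw -17.1 -17.3
line mid [0.4449 0.3599 0.05  ] back mid [0.4351 0.3281 0.05  ] depth 0.0333Traceback (most recent call last):
  File "<stdin>", line 10, in <module>
  File "h.py", line 52, in seq
    if rv is None: rv=(r.inv()*tr).as_rotvec(degrees=True)
                       ~~~~~~~^~~
  File "scipy/spatial/transform/_rotation.pyx", line 2691, in scipy.spatial.transform._rotation.Rotation.__mul__
  File "<stringsource>", line 415, in View.MemoryView.memoryview.__getitem__
  File "<stringsource>", line 750, in View.MemoryView.memview_slice
  File "<stringsource>", line 818, in View.MemoryView.slice_memviewslice
  File "<stringsource>", line 1253, in View.MemoryView._err_dim
IndexError: Index out of bounds (axis 0)
```

```bash
cat >> h.py <<'E'
def H(Rm,p): T=np.eye(4);T[:3,:3]=Rm;T[:3,3]=p;return T
def grasp(lineback,lang,name):
    "store module pose in tool frame; lineback=xy of z_m=17 top centre"
    t=np.radians(lang); l=np.array([np.cos(t),np.sin(t),0]); org=np.r_[lineback,.025]-.017*l
    p,r=now(); Tm=H(np.column_stack([up,np.cross(l,up),l]),org); G=np.linalg.inv(H(r.as_matrix(),p))@Tm; np.save(name,G); return G
ey=np.cross(up,ex)
def target(k,h,name,dx=0,dy=0):
    G=np.load(name+'.npy'); Tm=H(np.column_stack([-ex,-ey,up]),PK[k]+[0,0,h]+dx*ex+dy*ey); Tt=Tm@np.linalg.inv(G)
    return Tt[:3,3],R.from_matrix(Tt[:3,:3])
def modpose(name):
    p,r=now(); Tm=H(r.as_matrix(),p)@np.load(name+'.npy'); return Tm
E
python3 - <<'E'
from h import *
grasp([.4400,.3440],72.7,'gA')
p,r=now()
p,r=seq(p,r,p+[0,0,.12],tr=r)
pos,tr=target(2,.09,'gA'); print(pos,tr.as_euler('xyz',degrees=True))
p2,r2=seq(p,r,pos,tr=tr)
from scipy.spatial.transform import Slerp
S=Slerp([0,1],R.concatenate([r,tr]))
for t in np.linspace(0,1,6): print(ik(S(t).as_matrix(),p*(1-t)+pos*t,.29)[0].round(0))
E
```

```text
n 3 twist [0.0, 0.0, 0.0] lin [0.0247, -0.0, -0.0314]
[0.53023247 0.09244655 0.13146663] [179.70328621  51.8050972  174.26543706]
n 11 twist [0.09, -0.679, 0.771] lin [[0.0158, -0.0147, 0.0133], [0.0152, -0.0166, 0.0117], [0.0141, -0.0184, 0.0102], [0.0127, -0.0201, 0.0089], [0.0109, -0.0215, 0.0079], [0.0088, -0.0227, 0.0071], [0.0065, -0.0237, 0.0065], [0.004, -0.0243, 0.0063], [0.0014, -0.0245, 0.0063], [-0.0011, -0.0244, 0.0067], [-0.0035, -0.024, 0.0074]]
[ 47. 125. -16. -21.]
[ 42. 109. -16. -13.]
[ 36.  92. -16.  -5.]
[ 31.  74. -17.   2.]
[ 26.  57. -18.   9.]
[ 21.  41. -20.  17.]
```

Call:
{"name": "send_rows", "arguments": {
  "linear": [
    [0.0125, 0, -0.0155],
    [0.0245, 0, -0.0315],
    [0.0245, 0, -0.0315],
    [0.0125, 0, -0.0155]
  ],
  "twist": [
    [0, 0, 0],
    [0, 0, 0],
    [0, 0, 0],
    [0, 0, 0]
  ],
  "gripper": [60, 60, 60, 60]
}}

```text
time: 22.8
ee_pos: [0.4443, 0.3574, 0.141]
tcp_rot: [-180.0, -38.1, -107.5]
wrist_force: [-0.0, 0.3, -2.4]
opening: 0.0582
grasp_force: 48.7
```

Call:
{"name": "send_rows", "arguments": {
  "linear": [
    [0.0158, -0.0147, 0.0133],
    [0.0152, -0.0166, 0.0117],
    [0.0141, -0.0184, 0.0102],
    [0.0127, -0.0201, 0.0089],
    [0.0109, -0.0215, 0.0079],
    [0.0088, -0.0227, 0.0071]
  ],
  "twist": [
    [0.09, -0.68, 0.77],
    [0.09, -0.68, 0.77],
    [0.09, -0.68, 0.77],
    [0.09, -0.68, 0.77],
    [0.09, -0.68, 0.77],
    [0.09, -0.68, 0.77]
  ],
  "gripper": [60, 60, 60, 60, 60, 60]
}}

```text
time: 23.55
ee_pos: [0.4911, 0.2115, 0.1352]
tcp_rot: [-163.3, 11.2, -147.5]
wrist_force: [-0.1, -0.6, -0.7]
opening: 0.0583
grasp_force: 48.7
```

Call:
{"name": "send_rows", "arguments": {
  "linear": [
    [0.0065, -0.0237, 0.0065],
    [0.004, -0.0243, 0.0063],
    [0.0014, -0.0245, 0.0063],
    [-0.0011, -0.0244, 0.0067],
    [-0.0035, -0.024, 0.0074],
    [0, 0, 0],
    [0, 0, 0]
  ],
  "twist": [
    [0.09, -0.68, 0.77],
    [0.09, -0.68, 0.77],
    [0.09, -0.68, 0.77],
    [0.09, -0.68, 0.77],
    [0.09, -0.68, 0.77],
    [0, 0, 0],
    [0, 0, 0]
  ],
  "gripper": [60, 60, 60, 60, 60, 60, 60]
}}

```text
time: 24.42
ee_pos: [0.5306, 0.0926, 0.1324]
tcp_rot: [179.7, 51.8, 174.5]
wrist_force: [-0.0, 0.7, -0.2]
opening: 0.0584
grasp_force: 48.8
```

```bash
python3 - <<'E'
from h import *
o=bot.get_obs(); print(o['q'].round(1)); Tm=modpose('gA'); print(Tm.round(4))
p,r=now()
pos,tr=target(2,.05,'gA'); seq(p,r,pos,tr=tr)
o,im=save('wrist','w6.png')
a=im; o2,b=save('scene','s6.png'); b=b[150:290,260:460]; b=cv2.resize(b,(640,448),interpolation=cv2.INTER_CUBIC)
a=cv2.resize(a[:,:,:],(640,400)); c=np.vstack([a,b])[:, :,::-1]; c=np.clip(255*(c/255.)**.6,0,255).astype('uint8')
cv2.imwrite('pics/w6c.png',cv2.resize(c,None,fx=.7,fy=.7))
E
```

```text
[ 20.6 -46.5 -55.   32.6 -19.9  16.8]
[[-9.957e-01 -9.220e-02 -1.000e-04  5.243e-01]
 [ 9.220e-02 -9.957e-01  4.000e-04  9.310e-02]
 [-1.000e-04  4.000e-04  1.000e+00  1.009e-01]
 [ 0.000e+00  0.000e+00  0.000e+00  1.000e+00]]
n 1 twist [0.015, 0.001, 0.015] lin [0.0324, -0.0003, 0.025]
```

View pics/w6c.png

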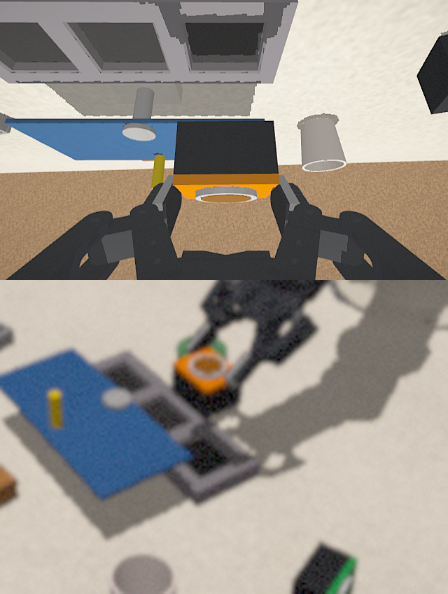

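```bash
cat > kin.py <<'E'
from h import *
from scipy.optimize import least_squares
S=[([71.6775,5.009,10.038,95.099,0,90],[.17283,.52191,.22353],[-179.93,0,161.678]),
([6.437,21.885,29.927,98.215,-.062,176.5],[.65977,.07411,.22175],[179.949,.177,9.932]),
([2.359,-2.814,1.445,94.223,-.07,162.39],[.49393,.01998,.21772],[179.92,-.01,19.97]),
([-12.119,-9.24,2.396,101.54,-.08,148.05],[.42436,-.09155,.27825],[179.9,0,19.8]),
([49.4,58,59.5,130.2,-15.2,-17.9],[.45373,.41147,.1001],[-179.788,-41.084,-107.413]),
([48.1,51.5,48.4,122.1,-14.8,-19.6],[.45777,.39908,.08083],[-179.764,-37.827,-107.68]),
([20.6,-46.5,-55,32.6,-19.9,16.8],[.5306,.0926,.1324],[179.7,51.8,174.5])]
def fk2(x,q2,q3): 
    L1,a,L2,b,c,h,d=x; return np.array([c+L1*np.sin(np.radians(q2)+a)+L2*np.cos(np.radians(q2-q3)+b), h+L1*np.cos(np.radians(q2)+a)-L2*np.sin(np.radians(q2-q3)+b)])
def W(p,Rm,d): w=np.array(p)-d*Rm[:,2]; return np.array([np.hypot(w[0],w[1]),w[2]])
def res(x): return np.concatenate([fk2(x,q[1],q[2])-W(p,R.from_euler('xyz',e,degrees=True).as_matrix(),x[6]) for q,p,e in S])
X=least_squares(res,[.4,0,.4,0,0,.3,.29]).x
def full(p,Rm,g=(0,0)):
    e,_,_=ik(Rm,p,X[6]); w=W(p,Rm,X[6]); s=least_squares(lambda t:fk2(X,*t)-w,g); return np.r_[e[0],s.x,e[1]-s.x[0]+s.x[1],e[2:]].round(1),np.abs(s.fun).max().round(4)
if __name__=='__main__':
    print(X.round(3),np.abs(res(X)).max())
    for k in (2,1,0):
      for lean in (52,45,40,35,30):
        Rm=placeR(90-lean,-1); G=PK[k]+[0,0,.036]; p=G+.005*Rm[:,2]
        print(k,lean,*full(p,Rm,(-46,-55)))
E
python3 kin.py
```

```text
[ 0.419  0.001  0.552 -0.101 -0.028  0.145  0.444] 0.0019418781561583165
2 52 [ 35.1 -43.6 -63.3  26.1 -30.9  27.8] 0.0
2 45 [ 29.7 -39.3 -56.9  33.1 -24.1  26.6] 0.0
2 40 [ 26.3 -35.5 -52.2  37.9 -19.8  25.4] 0.0
2 35 [ 23.2 -31.5 -47.4  42.5 -16.   24.2] 0.0
2 30 [ 20.5 -27.1 -42.5  47.2 -12.7  22.9] 0.0
1 52 [ 13.3 -55.2 -68.1  26.6 -14.7  11.8] 0.0
1 45 [ 10.2 -47.7 -60.9  32.9 -11.   11.2] 0.0
1 40 [  8.3 -42.4 -55.7  37.5  -8.8  10.7] 0.0
1 35 [  6.8 -37.1 -50.6  42.1  -7.   10.1] 0.0
1 30 [  5.4 -31.8 -45.4  46.8  -5.4   9.5] 0.0
0 52 [-15.5 -57.2 -68.8  26.8   7.9  -6.2] 0.0
0 45 [-13.8 -49.  -61.4  32.9   5.8  -5.9] 0.0
0 40 [-12.8 -43.4 -56.2  37.4   4.7  -5.6] 0.0
0 35 [-11.9 -37.9 -51.   42.1   3.7  -5.3] 0.0
0 30 [-11.2 -32.5 -45.8  46.8   2.9  -5. ] 0.0
```

```bash
cat > kin.py <<'E'
from h import *
from scipy.optimize import least_squares
S=[([71.6775,5.009,10.038,95.099,0,90],[.17283,.52191,.22353],[-179.93,0,161.678]),
([6.437,21.885,29.927,98.215,-.062,176.5],[.65977,.07411,.22175],[179.949,.177,9.932]),
([2.359,-2.814,1.445,94.223,-.07,162.39],[.49393,.01998,.21772],[179.92,-.01,19.97]),
([-12.119,-9.24,2.396,101.54,-.08,148.05],[.42436,-.09155,.27825],[179.9,0,19.8]),
([49.4,58,59.5,130.2,-15.2,-17.9],[.45373,.41147,.1001],[-179.788,-41.084,-107.413]),
([48.1,51.5,48.4,122.1,-14.8,-19.6],[.45777,.39908,.08083],[-179.764,-37.827,-107.68]),
([20.6,-46.5,-55,32.6,-19.9,16.8],[.5306,.0926,.1324],[179.7,51.8,174.5])]
def W4(x,q2,q3,):
    L1,a,L2,b,c,h=x[:6]; return np.array([c+L1*np.sin(np.radians(q2)+a)+L2*np.cos(np.radians(q2-q3)+b), h+L1*np.cos(np.radians(q2)+a)-L2*np.sin(np.radians(q2-q3)+b)])
def wr(x,p,Rm):
    e,_,_=ik(Rm,p,x[6]); w=np.array(p)-x[6]*Rm[:,2]; f=np.radians(e[1]); return e,np.array([np.hypot(w[0],w[1])-x[7]*np.cos(f),w[2]+x[7]*np.sin(f)])
def res(x):
    o=[]
    for q,p,e in S:
        Rm=R.from_euler('xyz',e,degrees=True).as_matrix(); ee,w=wr(x,p,Rm); o+=[*(W4(x,q[1],q[2])-w),np.radians(ee[0]-q[0])*.5]
    return np.array(o)
X=least_squares(res,[.4,0,.4,0,0,.3,.29,.1]).x
def full(p,Rm,g=(0,0)):
    e,w=wr(X,p,Rm); s=least_squares(lambda t:W4(X,*t)-w,g); return np.r_[e[0],s.x,e[1]-s.x[0]+s.x[1],e[2:]].round(1),np.abs(s.fun).max().round(4)
if __name__=='__main__':
    print(X.round(3),np.abs(res(X)).max())
    for k in (2,1,0):
      for lean in (52,45,40,35):
        Rm=placeR(90-lean,-1); G=PK[k]+[0,0,.036]; p=G+.005*Rm[:,2]
        print(k,lean,*full(p,Rm,(-46,-55)))
    for m in 'AB':
      for phi in (38,45,50,55):
        Rm=pickR(m,phi,-1); print(m,phi,*full(MOD[m][0],Rm,(50,50)))
E
python3 kin.py
```

```text
[ 0.42  -0.001  0.521 -0.068 -0.     0.161  0.293  0.143] 0.0004003472528490552
2 52 [ 21.1 -43.1 -63.7  20.5 -20.6  17.1] 0.0
2 45 [ 19.3 -37.9 -57.   28.7 -17.3  18.1] 0.0
2 40 [ 18.1 -33.9 -52.1  34.2 -14.9  18.5] 0.0
2 35 [ 16.8 -29.6 -47.2  39.5 -12.6  18.6] 0.0
1 52 [  5.7 -51.7 -67.6  22.7  -8.8   7. ] 0.0
1 45 [  4.9 -44.7 -60.5  29.7  -7.3   7.4] 0.0
1 40 [  4.3 -39.7 -55.4  34.7  -6.3   7.6] 0.0
1 35 [  3.8 -34.6 -50.3  39.7  -5.3   7.6] 0.0
0 52 [-11.4 -53.1 -68.2  23.1   4.6  -3.6] 0.0
0 45 [-10.9 -45.7 -61.   29.9   3.8  -3.8] 0.0
0 40 [-10.6 -40.5 -55.9  34.8   3.3  -3.9] 0.0
0 35 [-10.3 -35.4 -50.7  39.7   2.8  -4. ] 0.0
A 38 [ 46.9  45.4  32.5 112.3 -15.5 -20.8] 0.0
A 45 [ 47.7  53.1  41.1 120.3 -17.3 -18.1] 0.0
A 50 [ 48.3  58.9  47.7 126.2 -18.4 -16.2] 0.0
A 55 [ 48.8  65.1  55.1 132.5 -19.3 -14.2] 0.0
B 38 [ 43.9  38.5  23.8  95.9 -32.7 -55.2] 0.0
B 45 [ 45.7  43.7  28.4 101.7 -37.5 -50.2] 0.0
B 50 [ 46.9  47.8  32.1 106.4 -40.7 -46.2] 0.0
B 55 [ 47.9  52.1  36.  111.5 -43.6 -41.8] 0.0
```

```bash
python3 - <<'E'
from h import *
im=cv2.imread('pics/w6.png')[:,:,::-1]; crop(im,0,440,0,130,1.8,'w6d.png',.5)
E
```

```text
(no output)
```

View pics/w6d.png

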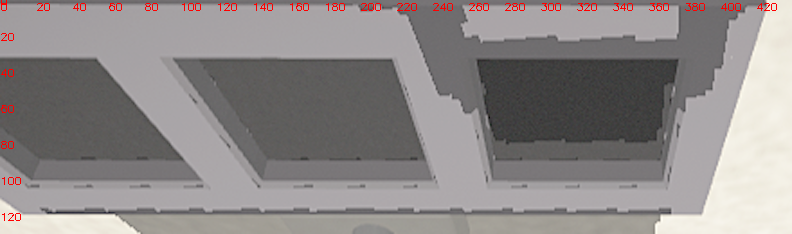

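```bash
python3 - <<'E'
from h import *
o=bot.get_obs(); K,T=cam('wrist',o)
for nm,P in [('p2',[(471,58),(683,58),(488,188),(669,188)]),('p1',[(163,58),(396,58),(256,188),(438,188)]),('far',[(0,212),(700,214)])]:
    Q=[px2w(K,T,x/1.8,y/1.8,.022) for x,y in P]; print(nm,[q[:2].round(4).tolist() for q in Q],np.mean(Q,0).round(4), np.degrees(np.arctan2(*(Q[0]-Q[1])[:2])).round(1))
E
```

```text
p2 [[0.4936, 0.0636], [0.4994, 0.1244], [0.5505, 0.0549], [0.5571, 0.1229]] [0.5252 0.0914 0.022 ] -174.5
p1 [[0.4852, -0.0246], [0.4916, 0.0421], [0.5421, -0.0319], [0.5487, 0.0362]] [0.5169 0.0055 0.022 ] -174.5
far [[0.5462, -0.1417], [0.5745, 0.136]] [ 0.5604 -0.0028  0.022 ] -174.2
```

```bash
cat >> h.py <<'E'
for k in PK: PK[k]=PK[k]+np.array([.0009,-.0011,0])
E
python3 - <<'E'
from h import *
p,r=now(); print((modpose('gA')[:3,3]-PK[2]).round(4)); pos,tr=target(2,.016,'gA'); seq(p,r,pos,tr=tr,n=3); print(r.inv().apply([0,0,-.01]))
E
```

```text
[-0.0001  0.0016  0.0911]
n 3 twist [0.006, 0.001, 0.005] lin [0.0196, -0.0006, 0.0155]
[ 7.86121835e-03 -3.11404176e-05  6.18063721e-03]
```

Call:
{"name": "send_rows", "arguments": {
  "linear": [
    [0.0196, -0.0006, 0.0155],
    [0.0196, -0.0006, 0.0155],
    [0.0196, -0.0006, 0.0155],
    [0, 0, 0],
    [0, 0, 0]
  ],
  "twist": [
    [0, 0, 0],
    [0, 0, 0],
    [0, 0, 0],
    [0, 0, 0],
    [0, 0, 0]
  ],
  "gripper": [60, 60, 60, 60, 60]
}}

```text
time: 25.15
ee_pos: [0.5311, 0.0912, 0.0573]
tcp_rot: [179.7, 51.8, 174.4]
wrist_force: [-0.3, 0.7, -0.3]
opening: 0.0585
grasp_force: 48.9
```

```bash
python3 - <<'E'
from h import *
p,r=now(); print((modpose('gA')[:3,3]-PK[2]).round(4),bot.get_obs()['q'].round(1),bot.get_obs()['wrist_force']); pos,tr=target(2,.005,'gA'); seq(p,r,pos,tr=tr,n=3)
E
```

```text
[ 0.     -0.0002  0.0158] [ 20.3 -43.6 -62.2  22.3 -19.8  16.7] [-0.32873008  0.70019881 -0.26407227]
n 3 twist [0.005, 0.001, 0.003] lin [0.0028, 0.0, 0.0022]
```

Call:
{"name": "send_rows", "arguments": {
  "linear": [
    [0.0028, 0, 0.0022],
    [0.0028, 0, 0.0022],
    [0.0028, 0, 0.0022],
    [0, 0, 0]
  ],
  "twist": [
    [0, 0, 0],
    [0, 0, 0],
    [0, 0, 0],
    [0, 0, 0]
  ],
  "gripper": [60, 60, 60, 60]
}}

```text
time: 25.65
ee_pos: [0.5301, 0.0905, 0.0443]
tcp_rot: [179.7, 51.8, 174.4]
wrist_force: [-0.6, -0.0, -1.4]
opening: 0.058
grasp_force: 48.8
```

Call:
{"name": "send_rows", "arguments": {
  "linear": [
    [0.0024, 0, 0.0019],
    [0.0012, 0, 0.0009],
    [0, 0, 0]
  ],
  "twist": [
    [0, 0, 0],
    [0, 0, 0],
    [0, 0, 0]
  ],
  "gripper": [60, 60, 60]
}}

```text
time: 26.02
ee_pos: [0.5305, 0.0906, 0.0405]
tcp_rot: [179.7, 51.8, 174.4]
wrist_force: [0.2, 0.1, -0.5]
opening: 0.0583
grasp_force: 48.9
```

```bash
python3 - <<'E'
from h import *
p,r=now(); print((modpose('gA')[:3,3]-PK[2]).round(4),bot.get_obs()['q'].round(1),bot.get_obs()['wrist_force'])
E
```

```text
[-0.0006 -0.0007 -0.0009] [ 20.3 -42.5 -63.7  19.9 -19.8  16.7] [ 0.15372619  0.09449114 -0.48517185]
```

Call:
{"name": "send_rows", "arguments": {
  "linear": [
    [0, 0, 0],
    [0, 0, 0],
    [0, 0, 0],
    [0, 0, 0],
    [-0.01, 0, -0.02],
    [-0.02, 0, -0.04],
    [-0.02, 0, -0.05],
    [0, 0, 0]
  ],
  "twist": [
    [0, 0, 0],
    [0, 0, 0],
    [0, 0, 0],
    [0, 0, 0],
    [0, 0, 0],
    [0, 0, 0],
    [0, 0, 0],
    [0, 0, 0]
  ],
  "gripper": [72, 80, 90, 95, 95, 95, 95, 95]
}}

```text
time: 27.02
ee_pos: [0.503, 0.1125, 0.1512]
tcp_rot: [-179.7, 51.0, 174.2]
wrist_force: [0.6, -0.4, 0.5]
opening: 0.0809
grasp_force: 0.0
```

```bash
python3 - <<'E'
from h import *
from kin import full
o,im=save('scene','s7.png'); print(o['ee_pos'],o['tcp_rot'],o['q'].round(1))
crop(im,280,450,170,310,4,'s7c.png',.6)
E
```

```text
[0.503014   0.11253992 0.15118336] [-179.65965081   51.0296904   174.21762648] [ 26.3 -48.5 -52.9  39.5 -24.7  21.6]
```

View pics/s7c.png

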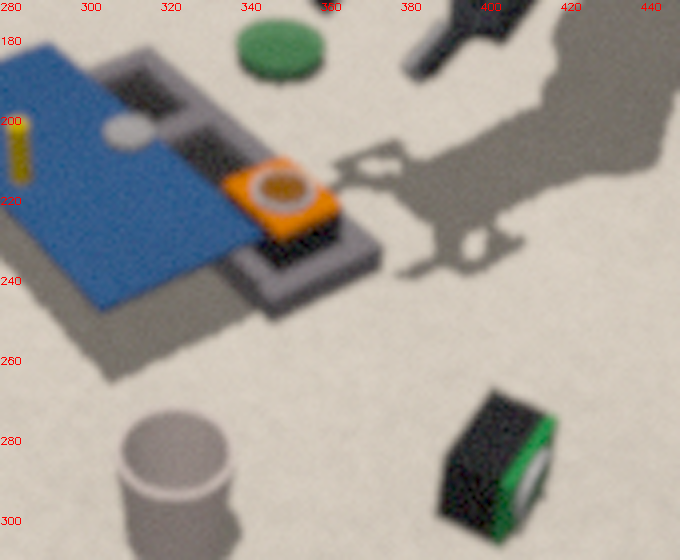

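```bash
python3 - <<'E'
from h import *
from kin import full
from scipy.spatial.transform import Slerp
p,r=now(); Rp=R.from_matrix(pickR('B',50,-1)); a=Rp.as_matrix()[:,2]; hov=MOD['B'][0]-.10*a; mid=hov+[0,0,.06]
S=Slerp([0,1],R.concatenate([r,Rp])); g=(-45,-55)
for t in np.linspace(0,1,7):
    q,e=full(p*(1-t)+mid*t,S(t).as_matrix(),g); g=q[1:3]; print(q,e)
print(full(hov,Rp.as_matrix(),g),hov)
p,r=seq(p,r,mid,tr=Rp); seq(p,r,hov,tr=Rp)
E
```

```text
[ 26.3 -48.5 -53.1  39.5 -24.7  21.6] 0.0
[ 30.5 -32.3 -38.8  50.1 -24.4   9.4] 0.0
[ 35.  -15.7 -23.1  62.8 -25.4  -1.6] 0.0
[ 39.4   1.1  -6.   77.1 -27.5 -11.8] 0.0
[ 43.7  18.4  12.6  92.5 -30.3 -21.5] 0.0
[ 47.8  36.4  33.6 109.3 -33.8 -31.2] 0.0
[ 51.6  57.6  61.4 129.2 -38.  -41. ] 0.0
(array([ 51.6,  56.4,  52.8, 121.7, -38. , -41. ]), np.float64(0.0)) [0.54711514 0.40042455 0.09127876]
n 14 twist [-0.008, 0.457, -0.87] lin [[-0.0009, 0.0208, 0.0006], [-0.0041, 0.0204, 0.0004], [-0.0071, 0.0196, -0.0], [-0.01, 0.0183, -0.0007], [-0.0126, 0.0166, -0.0016], [-0.0148, 0.0145, -0.0026], [-0.0165, 0.0121, -0.0039], [-0.0178, 0.0095, -0.0052], [-0.0186, 0.0068, -0.0067], [-0.0188, 0.0039, -0.0082], [-0.0185, 0.0011, -0.0096], [-0.0176, -0.0016, -0.0111], [-0.0162, -0.0042, -0.0124], [-0.0143, -0.0065, -0.0137]]
n 2 twist [-0.0, 0.0, -0.0] lin [-0.023, 0.0, 0.0193]
```

Call:
{"name": "send_rows", "arguments": {
  "linear": [
    [-0.0009, 0.0208, 0.0006],
    [-0.0041, 0.0204, 0.0004],
    [-0.0071, 0.0196, 0],
    [-0.01, 0.0183, -0.0007],
    [-0.0126, 0.0166, -0.0016],
    [-0.0148, 0.0145, -0.0026],
    [-0.0165, 0.0121, -0.0039]
  ],
  "twist": [
    [-0.008, 0.457, -0.87],
    [-0.008, 0.457, -0.87],
    [-0.008, 0.457, -0.87],
    [-0.008, 0.457, -0.87],
    [-0.008, 0.457, -0.87],
    [-0.008, 0.457, -0.87],
    [-0.008, 0.457, -0.87]
  ],
  "gripper": [95, 100, 100, 100, 100, 100, 100]
}}

```text
time: 27.95
ee_pos: [0.5244, 0.2552, 0.1459]
tcp_rot: [-152.0, -0.2, -130.1]
wrist_force: [0.5, 0.1, 0.3]
opening: 0.0858
grasp_force: 0.0
```

Call:
{"name": "send_rows", "arguments": {
  "linear": [
    [-0.0178, 0.0095, -0.0052],
    [-0.0186, 0.0068, -0.0067],
    [-0.0188, 0.0039, -0.0082],
    [-0.0185, 0.0011, -0.0096],
    [-0.0176, -0.0016, -0.0111],
    [-0.0162, -0.0042, -0.0124],
    [-0.0143, -0.0065, -0.0137]
  ],
  "twist": [
    [-0.008, 0.457, -0.87],
    [-0.008, 0.457, -0.87],
    [-0.008, 0.457, -0.87],
    [-0.008, 0.457, -0.87],
    [-0.008, 0.457, -0.87],
    [-0.008, 0.457, -0.87],
    [-0.008, 0.457, -0.87]
  ],
  "gripper": [100, 100, 100, 100, 100, 100, 100]
}}

```text
time: 28.82
ee_pos: [0.5471, 0.3987, 0.147]
tcp_rot: [179.8, -50.0, -74.8]
wrist_force: [1.2, 2.6, 0.2]
opening: 0.085
grasp_force: 0.0
```

Call:
{"name": "send_rows", "arguments": {
  "linear": [
    [-0.023, 0, 0.0193],
    [-0.023, 0, 0.0193],
    [0, 0, 0],
    [0, 0, 0]
  ],
  "twist": [
    [0, 0, 0],
    [0, 0, 0],
    [0, 0, 0],
    [0, 0, 0]
  ],
  "gripper": [100, 100, 100, 100]
}}

```text
time: 29.32
ee_pos: [0.5471, 0.3985, 0.0895]
tcp_rot: [-179.8, -49.8, -75.3]
wrist_force: [-0.2, -0.2, 1.2]
opening: 0.0856
grasp_force: 0.0
```

```bash
python3 - <<'E'
from h import *
o,im=save('wrist','w8.png'); print(o['ee_pos'],o['tcp_rot'],o['q'].round(1)); crop(im,120,520,60,360,1.9,'w8c.png',.6)
E
```

```text
[0.54712322 0.39849506 0.08951578] [-179.75542836  -49.83248335  -75.30889151] [ 51.5  56.   52.1 121.3 -37.9 -40.9]
```

View pics/w8c.png

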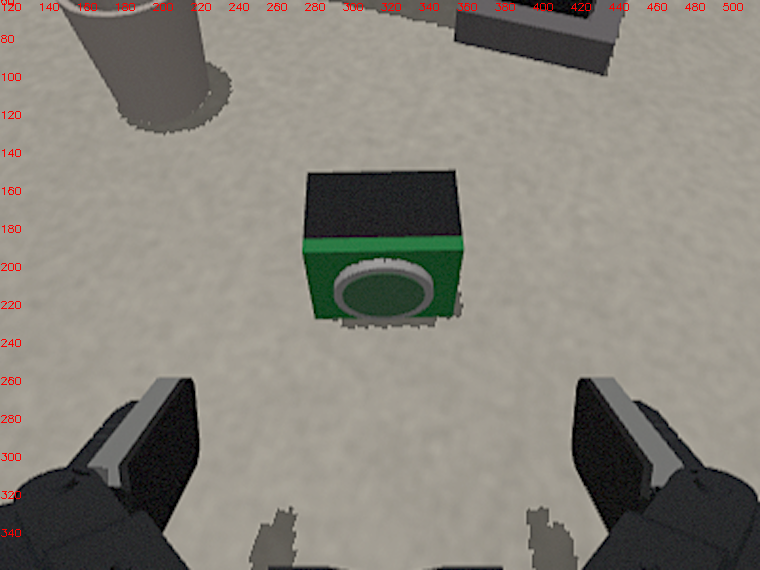

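```bash
python3 - <<'E'
from h import *
o=bot.get_obs(); K,T=cam('wrist',o); f=lambda x,y:(120+x/1.9,60+y/1.9)
meas(K,T,1,[f(463,236.5),f(303,239.5),f(456,171),f(307,173.5)])
E
```

```text
[[0.5378, 0.3176, 0.05], [0.5955, 0.3342, 0.05], [0.5468, 0.2857, 0.05], [0.6048, 0.3022, 0.05]] len 0.06 0.0602 yaw 16.0 15.9
line mid [0.5667 0.3259 0.05  ] back mid [0.5758 0.294  0.05  ] depth 0.0332
```

```bash
cat >> h.py <<'E'
MOD['B']=(np.array([.5661,.3278,.028]),16.)
E
python3 - <<'E'
from h import *
p,r=now(); Rp=R.from_matrix(pickR('B',50,-1)); a=Rp.as_matrix()[:,2]; G=MOD['B'][0]+.005*a; print(G)
seq(p,r,G,tr=Rp,n=4)
E
```

```text
[0.56715575 0.32411815 0.02478606]
n 4 twist [0.018, 0.005, -0.022] lin [-0.0, 0.0, 0.0253]
```

Call:
{"name": "send_rows", "arguments": {
  "linear": [
    [0, 0, 0.0253],
    [0, 0, 0.0253],
    [0, 0, 0.0253],
    [0, 0, 0.0253],
    [0, 0, 0],
    [0, 0, 0]
  ],
  "twist": [
    [0.018, 0, -0.022],
    [0.018, 0, -0.022],
    [0.018, 0, -0.022],
    [0.018, 0, -0.022],
    [0, 0, 0],
    [0, 0, 0]
  ],
  "gripper": [100, 100, 100, 100, 100, 100]
}}

```text
time: 30.12
ee_pos: [0.5678, 0.3252, 0.025]
tcp_rot: [-179.9, -49.8, -74.1]
wrist_force: [0.4, 0.3, 1.0]
opening: 0.0855
grasp_force: 0.0
```

Call:
{"name": "send_rows", "arguments": {
  "linear": [
    [0, 0, 0],
    [0, 0, 0],
    [0, 0, 0],
    [0, 0, 0],
    [0, 0, 0],
    [0, 0, 0]
  ],
  "twist": [
    [0, 0, 0],
    [0, 0, 0],
    [0, 0, 0],
    [0, 0, 0],
    [0, 0, 0],
    [0, 0, 0]
  ],
  "gripper": [60, 60, 60, 60, 60, 60]
}}

```text
time: 30.88
ee_pos: [0.5676, 0.3256, 0.0244]
tcp_rot: [-179.9, -49.8, -74.0]
wrist_force: [-1.2, 4.8, 5.3]
opening: 0.0566
grasp_force: 46.1
```

```bash
python3 - <<'E'
from h import *
o,im=save('wrist','w9.png'); print(o['ee_pos'],o['tcp_rot'],o['opening'],o['grasp_force'],o['wrist_force']); crop(im,180,480,120,380,1.8,'w9c.png',.6)
E
```

```text
[0.56760109 0.32563429 0.02443411] [-179.91534395  -49.79346651  -73.96646071] 0.05655028690626278 46.108190417289734 [-1.18686027  4.80243092  5.26850223]
```

View pics/w9c.png

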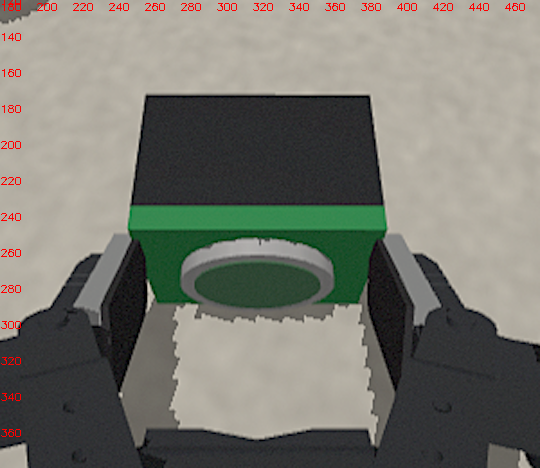

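```bash
python3 - <<'E'
from h import *
from kin import full
from scipy.spatial.transform import Slerp
o=bot.get_obs(); K,T=cam('wrist',o); f=lambda x,y:(180+x/1.8,120+y/1.8)
b=[f(386,206),f(129,206),f(369,95.5),f(146,95.5)]; meas(K,T,1,b)
P=np.mean([px2w(K,T,u,v,.05) for u,v in b],0)[:2]; print(P); grasp(P,106.,'gB')
p,r=now(); p,r=seq(p,r,p+[0,0,.12],tr=r)
pos,tr=target(0,.09,'gB'); print(pos,tr.as_euler('xyz',degrees=True))
S=Slerp([0,1],R.concatenate([r,tr])); g=(40,35)
for t in np.linspace(0,1,6):
    q,e=full(p*(1-t)+pos*t,S(t).as_matrix(),g); g=q[1:3]; print(q,e)
seq(p,r,pos,tr=tr)
pos,tr=target(0,0,'gB'); print(full(pos,tr.as_matrix(),g))
E
```

```text
[[0.5376, 0.317, 0.05], [0.5957, 0.3336, 0.05], [0.5473, 0.2851, 0.05], [0.6043, 0.3015, 0.05]] len 0.0605 0.0593 yaw 16.0 16.0
line mid [0.5666 0.3253 0.05  ] back mid [0.5758 0.2933 0.05  ] depth 0.0333
[0.57123867 0.30929236]
n 3 twist [0.0, 0.0, 0.0] lin [0.0305, -0.0, -0.0258]
[ 0.50887169 -0.08055375  0.13370167] [-179.87158658   40.20793079  174.53327734]
[ 46.9  44.5  40.1 116.8 -41.  -47.2] 0.0
[ 39.7  24.9  17.5  99.6 -34.8 -37.2] 0.0
[ 30.8   5.9  -2.1  83.6 -28.2 -28.8] 0.0
[ 19.6 -12.5 -19.4  69.2 -20.3 -21.4] 0.0
[  5.5 -29.4 -34.4  56.8  -9.7 -13.9] 0.0
[-10.9 -42.9 -46.9  45.9   3.4  -4.2] 0.0
n 13 twist [-0.077, -0.442, 0.92] lin [[0.0179, 0.013, 0.0225], [0.0215, 0.0095, 0.0211], [0.0242, 0.0056, 0.0195], [0.0262, 0.0013, 0.0175], [0.0273, -0.0033, 0.0155], [0.0276, -0.0079, 0.0133], [0.0269, -0.0124, 0.011], [0.0253, -0.0167, 0.0088], [0.0229, -0.0207, 0.0067], [0.0197, -0.0242, 0.0047], [0.0159, -0.0271, 0.003], [0.0115, -0.0294, 0.0016], [0.0067, -0.0309, 0.0005]]
(array([-10.9, -41.1, -56.1,  35. ,   3.4,  -4.2]), np.float64(0.0))
```

Call:
{"name": "send_rows", "arguments": {
  "linear": [
    [0.0153, 0, -0.0129],
    [0.0305, 0, -0.0258],
    [0.0305, 0, -0.0258],
    [0.0152, 0, -0.0129]
  ],
  "twist": [
    [0, 0, 0],
    [0, 0, 0],
    [0, 0, 0],
    [0, 0, 0]
  ],
  "gripper": [60, 60, 60, 60]
}}

```text
time: 31.42
ee_pos: [0.5678, 0.3249, 0.1463]
tcp_rot: [-179.8, -49.7, -74.1]
wrist_force: [0.2, 0.6, -2.7]
opening: 0.056
grasp_force: 47.9
```

Call:
{"name": "send_rows", "arguments": {
  "linear": [
    [0.0179, 0.013, 0.0225],
    [0.0215, 0.0095, 0.0211],
    [0.0242, 0.0056, 0.0195],
    [0.0262, 0.0013, 0.0175],
    [0.0273, -0.0033, 0.0155],
    [0.0276, -0.0079, 0.0133],
    [0.0269, -0.0124, 0.011]
  ],
  "twist": [
    [-0.077, -0.442, 0.92],
    [-0.077, -0.442, 0.92],
    [-0.077, -0.442, 0.92],
    [-0.077, -0.442, 0.92],
    [-0.077, -0.442, 0.92],
    [-0.077, -0.442, 0.92],
    [-0.077, -0.442, 0.92]
  ],
  "gripper": [60, 60, 60, 60, 60, 60, 60]
}}

```text
time: 32.3
ee_pos: [0.5353, 0.1048, 0.1377]
tcp_rot: [-155.4, -0.3, -135.3]
wrist_force: [-0.4, 0.2, -1.1]
opening: 0.0561
grasp_force: 47.9
```

Call:
{"name": "send_rows", "arguments": {
  "linear": [
    [0.0253, -0.0167, 0.0088],
    [0.0229, -0.0207, 0.0067],
    [0.0197, -0.0242, 0.0047],
    [0.0159, -0.0271, 0.003],
    [0.0115, -0.0294, 0.0016],
    [0.0067, -0.0309, 0.0005],
    [0, 0, 0],
    [0, 0, 0]
  ],
  "twist": [
    [-0.077, -0.442, 0.92],
    [-0.077, -0.442, 0.92],
    [-0.077, -0.442, 0.92],
    [-0.077, -0.442, 0.92],
    [-0.077, -0.442, 0.92],
    [-0.077, -0.442, 0.92],
    [0, 0, 0],
    [0, 0, 0]
  ],
  "gripper": [60, 60, 60, 60, 60, 60, 60, 60]
}}

```text
time: 33.3
ee_pos: [0.508, -0.0816, 0.1331]
tcp_rot: [-179.7, 40.1, 174.6]
wrist_force: [0.6, -0.4, -1.4]
opening: 0.056
grasp_force: 47.9
```

```bash
python3 - <<'E'
from h import *
p,r=now(); print((modpose('gB')[:3,3]-PK[0]).round(4),bot.get_obs()['opening']); pos,tr=target(0,.016,'gB'); seq(p,r,pos,tr=tr,n=3)
E
```

```text
[-0.001  -0.0012  0.0894] 0.05603768114760191
n 3 twist [-0.006, -0.005, 0.002] lin [0.0155, 0.0005, 0.0189]
```

Call:
{"name": "send_rows", "arguments": {
  "linear": [
    [0.0155, -0.0005, 0.0189],
    [0.0155, -0.0005, 0.0189],
    [0.0155, -0.0005, 0.0189],
    [0, 0, 0],
    [0, 0, 0]
  ],
  "twist": [
    [0, 0, 0],
    [0, 0, 0],
    [0, 0, 0],
    [0, 0, 0],
    [0, 0, 0]
  ],
  "gripper": [60, 60, 60, 60, 60]
}}

```text
time: 33.92
ee_pos: [0.5096, -0.0828, 0.0609]
tcp_rot: [-179.7, 40.1, 174.7]
wrist_force: [0.3, -0.5, -1.7]
opening: 0.0561
grasp_force: 48.0
```

```bash
python3 - <<'E'
from h import *
p,r=now(); print((modpose('gB')[:3,3]-PK[0]).round(4),bot.get_obs()['q'].round(1),bot.get_obs()['wrist_force']); pos,tr=target(0,.005,'gB'); seq(p,r,pos,tr=tr,n=3)
E
```

```text
[ 0.0007 -0.0023  0.0172] [-11.2 -41.4 -54.3  37.2   3.5  -4.5] [ 0.32051255 -0.52195665 -1.71088527]
n 3 twist [-0.003, -0.003, 0.003] lin [0.0029, 0.0007, 0.0029]
```

Call:
{"name": "send_rows", "arguments": {
  "linear": [
    [0, 0.0022, 0],
    [0.0029, 0, 0.0029],
    [0.0029, 0, 0.0029],
    [0.0029, 0, 0.0029],
    [0, 0, 0]
  ],
  "twist": [
    [0, 0, 0],
    [0, 0, 0],
    [0, 0, 0],
    [0, 0, 0],
    [0, 0, 0]
  ],
  "gripper": [60, 60, 60, 60, 60]
}}

```text
time: 34.55
ee_pos: [0.5115, -0.0814, 0.0528]
tcp_rot: [-179.7, 40.7, 174.6]
wrist_force: [5.1, 1.8, 10.7]
opening: 0.056
grasp_force: 51.8
```

Call:
{"name": "send_rows", "arguments": {
  "linear": [
    [0.002, 0, 0.0023],
    [0.001, 0, 0.0012],
    [0, 0, 0]
  ],
  "twist": [
    [0, 0, 0],
    [0, 0, 0],
    [0, 0, 0]
  ],
  "gripper": [60, 60, 60]
}}

```text
time: 34.92
ee_pos: [0.5136, -0.0817, 0.0518]
tcp_rot: [-179.7, 41.0, 174.6]
wrist_force: [9.3, 1.9, 19.0]
opening: 0.0563
grasp_force: 53.5
```

```bash
python3 - <<'E'
from h import *
p,r=now(); print((modpose('gB')[:3,3]-PK[0]).round(4),bot.get_obs()['q'].round(1),bot.get_obs()['wrist_force'])
E
```

```text
[ 0.0052 -0.0012  0.0081] [-10.9 -41.3 -55.7  34.6   3.3  -4.2] [ 9.33611624  1.92256808 18.96297543]
```

Call:
{"name": "send_rows", "arguments": {
  "linear": [
    [-0.003, 0, -0.0035],
    [-0.004, 0, -0.005],
    [-0.003, 0, -0.0035],
    [0, 0, 0],
    [0, 0, 0]
  ],
  "twist": [
    [0, 0, 0],
    [0, 0, 0],
    [0, 0, 0],
    [0, 0, 0],
    [0, 0, 0]
  ],
  "gripper": [60, 60, 60, 60, 60]
}}

```text
time: 35.55
ee_pos: [0.5076, -0.0811, 0.0576]
tcp_rot: [-179.7, 40.0, 174.5]
wrist_force: [0.1, 1.3, -1.3]
opening: 0.056
grasp_force: 48.3
```

```bash
cat >> h.py <<'E'
def green(im):
    hsv=cv2.cvtColor(np.ascontiguousarray(im),cv2.COLOR_RGB2HSV); m=cv2.inRange(hsv,(50,90,30),(85,255,255)); m[:150]=0; m[330:]=0
    n,l,s,c=cv2.connectedComponentsWithStats(m); k=1+s[1:,4].argmax(); return s[k],c[k],cv2.minAreaRect(np.argwhere(l==k)[:,::-1].astype(np.float32))
E
python3 - <<'E'
from h import *
o,im=save('wrist','w10.png'); print(o['ee_pos'],o['tcp_rot'],o['wrist_force'],o['torque'],(modpose('gB')[:3,3]-PK[0]).round(4))
for n in('w9','w10'):
    I=cv2.imread(f'pics/{n}.png')[:,:,::-1]; print(n,green(I))
    # black top back edge row & line row along the centre column
    for u in (270,300,322,345,375):
        g=I[:,u].astype(int); gm=(g[:,1]>g[:,0]+25)&(g[:,1]>g[:,2]+15); gr=np.where(gm[200:290])[0]+200
        top=gr[0] if len(gr) else None; k=top-5
        while k>0 and g[k].max()<70: k-=1
        print(u,'line',top,'back',k,end=' | ')
    print()
E
```

```text
[ 0.50760795 -0.08110998  0.05762533] [-179.73447202   40.02937406  174.53443945] [ 0.14141614  1.32894185 -1.30532546] [0.26438732 0.90764789 0.10839902] [-0.0014 -0.0006  0.014 ]
w9 (array([ 251,  234,  144,   55, 4224], dtype=int32), array([322.94010417, 252.53077652]), ((322.5, 261.0), (142.99996948242188, 53.99999237060547), -0.0))
270 line 234 back 172 | 300 line 234 back 172 | 322 line 234 back 172 | 345 line 234 back 172 | 375 line 234 back 172 | 
w10 (array([ 251,  235,  144,   47, 3958], dtype=int32), array([322.70237494, 250.59651339]), ((322.5, 258.0), (46.0, 143.0), 90.0))
270 line 235 back 163 | 300 line 236 back 161 | 322 line 236 back 162 | 345 line 236 back 163 | 375 line 236 back 162 |
```

```bash
cat > fit.py <<'E'
from h import *
from scipy.optimize import least_squares
c=get_calibration('wrist'); K=np.array([[c['fx'],0,c['cx']],[0,c['fy'],c['cy']],[0,0,1]]); he=np.array(c['hand_eye'])
pts=np.array([[.025,0,.034,1],[.025,0,0,1],[-.025,0,.040,1]])
def pv(G,P=pts): q=(np.linalg.inv(he)@G@P.T)[:3]; q=K@q; return q[1]/q[2]
def D(t): # rotate about module y through origin then shift in x,z
    T=np.eye(4);T[:3,:3]=R.from_euler('y',t[0],degrees=True).as_matrix();T[0,3]=t[1];T[2,3]=t[2];return T
def fit(G,v): return least_squares(lambda t:pv(G@D(t))-v,[0,0,0],x_scale=[1,.001,.001])
E
python3 - <<'E'
from fit import *
G=np.load('gB.npy'); print(pv(G))
a=fit(G,[234,172.5,288.5]); b=fit(G,[236,162.5,282]); print(a.x,a.cost,b.x,b.cost)
E
```

```text
[233.12750597 171.02224849 287.42065651]
[ 4.48905591e-01 -1.29376381e-03  5.96326088e-05] 4.0389678347315804e-28 [-7.12329279e+00  1.48266229e-02  4.11993702e-03] 0.0
```

```bash
python3 - <<'E'
from fit import *
G=np.load('gB.npy'); yt=G[:3,1]; piv=np.array([0,0,-.005]); print('module y in tool',yt.round(3),'origin',G[:3,3].round(4))
def rot(t,s=(0,0)):
    T=np.eye(4);T[:3,:3]=R.from_rotvec(yt*np.radians(t)).as_matrix();T[:3,3]=piv-T[:3,:3]@piv; return T@G
for v in ([234,172.5,288.5],[236,162.5,282]):
    a=least_squares(lambda t:pv(rot(t[0]))-v,[0]); print(a.x,a.fun)
    a=least_squares(lambda t:(pv(rot(t[0])@D([0,t[1],t[2]]))-v).tolist()+[t[1]*800,t[2]*800],[0,0,0],x_scale=[1,.001,.001]); print(a.x,a.fun)
# look at w10 column profile
I=cv2.imread('pics/w10.png')
for u in(300,345): print(I[150:180:2,u].max(1), I[276:292:2,u-40].tolist()[:0])
E
```

```text
module y in tool [ 0.    -1.     0.002] origin [0.0222 0.0011 0.0254]
[0.48628841] [-1.22956089 -1.36041776 -0.67158932]
[ 3.72350317e-01 -4.33573298e-04  3.29843517e-04] [ 0.02785283 -0.28599638  0.10589793 -0.34685864  0.26387481]
[-5.6431259] [1.4832309  7.6089474  0.62647558]
[-6.17905346e+00  3.29603907e-03 -1.30747896e-04] [-1.3436684   3.37254847 -1.63000009  2.63683125 -0.10459832]
[119 119 119 120 119 126  47  20  18  17  18  17  17  16  16] []
[119 119 120 120 119 121 132  19  16  17  15  17  18  18  16] []
```

```bash
python3 - <<'E'
from fit import *
G=np.load('gB.npy'); np.save('gB0.npy',G); yt=G[:3,1]; piv=np.array([0,0,-.005])
def rot(t):
    T=np.eye(4);T[:3,:3]=R.from_rotvec(yt*np.radians(t)).as_matrix();T[:3,3]=piv-T[:3,:3]@piv; return T@G
p,r=now()
for nm,Gn in (('rot only',rot(-5.8)),('rot+slip',rot(-6.18)@D([0,.0033,-.0001])),('full',G@D([-7.12,.0148,.0041]))):
    M=H(r.as_matrix(),p)@Gn; d=M[:3,3]-PK[0]; print(nm,'dock x,y,z of origin',(d@ex).round(4),(d@ey).round(4),d[2].round(4),'tilt',np.degrees(np.arctan2(M[:3,2]@ex,M[2,2])).round(1))
np.save('gB.npy',rot(-6.18)@D([0,.0015,0]))
pos,tr=target(0,.020,'gB'); seq(p,r,pos,tr=tr,n=2); print(tr.as_euler('xyz',degrees=True))
E
```

```text
rot only dock x,y,z of origin -0.0051 -0.0007 0.0139 tilt 6.0
rot+slip dock x,y,z of origin -0.0086 -0.0007 0.0142 tilt 6.4
full dock x,y,z of origin -0.0161 -0.0007 0.0181 tilt 7.3
n 2 twist [-0.007, -0.318, 0.001] lin [[-0.0032, 0.0003, -0.0015], [-0.0033, 0.0003, -0.0013]]
[-179.86639301   46.38792964  174.53684424]
```

Call:
{"name": "send_rows", "arguments": {
  "linear": [
    [-0.0032, 0.0003, -0.0015],
    [-0.0033, 0.0003, -0.0013],
    [0, 0, 0],
    [0, 0, 0]
  ],
  "twist": [
    [0, -0.318, 0],
    [0, -0.318, 0],
    [0, 0, 0],
    [0, 0, 0]
  ],
  "gripper": [60, 60, 60, 60]
}}

```text
time: 36.1
ee_pos: [0.511, -0.081, 0.065]
tcp_rot: [-179.7, 46.4, 174.6]
wrist_force: [1.2, 0.4, -1.2]
opening: 0.0557
grasp_force: 48.0
```

```bash
python3 - <<'E'
from fit import *
p,r=now(); M=modpose('gB'); d=M[:3,3]-PK[0]; print(p,(d@ex).round(4),(d@ey).round(4),d[2].round(4),M[:3,2].round(3))
# pocket-0 rim edges in wrist image: predicted pixels, and intensity profile along dock x through the pocket centre
o,im=save('wrist','w11.png'); K,T=cam('wrist',o)
for n,q in (('far rim',.027),('near rim',-.027),('dock near',-.045)): print(n,w2px(K,T,PK[0]+q*ex+[0,0,.012]).round(1))
corn=[M@np.array([x,0,0,1]) for x in(.025,-.025)]; print('module near/far bottom',[w2px(K,T,c[:3]).round(1) for c in corn])
for u in(285,322,360): print(u,im[60:240:4,u].max(1).tolist())
E
```

```text
[ 0.51103129 -0.08095337  0.06495826] 0.0003 -0.0003 0.0209 [-0.     0.002  1.   ]
far rim [327.4 202.9]
near rim [328.5 149.7]
dock near [329.1 123.9]
module near/far bottom [array([328.1, 168.3]), array([327. , 214.8])]
285 [95, 231, 228, 226, 228, 228, 184, 60, 58, 59, 59, 60, 60, 59, 60, 61, 127, 122, 121, 122, 122, 125, 14, 20, 18, 17, 19, 19, 16, 17, 18, 18, 19, 19, 17, 20, 16, 17, 16, 15, 18, 17, 20, 16, 69]
322 [231, 227, 229, 231, 233, 244, 108, 59, 61, 59, 58, 60, 60, 59, 60, 60, 128, 123, 123, 122, 123, 124, 9, 17, 16, 19, 18, 17, 17, 17, 17, 16, 17, 16, 15, 17, 19, 18, 16, 17, 18, 16, 20, 16, 70]
360 [105, 243, 233, 233, 231, 231, 105, 59, 58, 59, 59, 59, 59, 60, 60, 61, 120, 122, 123, 122, 122, 125, 11, 17, 18, 19, 18, 18, 19, 16, 16, 17, 16, 18, 17, 18, 19, 19, 15, 19, 17, 16, 19, 15, 68]
```

```bash
python3 - <<'E'
from fit import *
im=cv2.imread('pics/w11.png')[:,:,::-1].astype(float)
print([(v,im[v,300:345].mean(0).round(1).tolist()) for v in range(142,242,2)])
print('green',green(im.astype('uint8'))); print('pred line/back/front', pv(np.load('gB.npy')))
for n in ('w9','w11'):
    I=cv2.imread(f'pics/{n}.png').astype(float); row=I[180:232:6,:, :].max(2)
    for k,rw in zip(range(180,232,6),row): 
        pass
E
```

```text
[(142, [122.8, 116.9, 120.5]), (144, [123.7, 118.0, 121.5]), (146, [101.4, 96.7, 99.9]), (148, [10.3, 10.8, 10.7]), (150, [17.4, 17.0, 17.4]), (152, [17.5, 17.2, 17.5]), (154, [17.8, 17.6, 17.6]), (156, [17.9, 17.8, 17.8]), (158, [17.6, 17.1, 17.6]), (160, [17.4, 17.4, 17.7]), (162, [17.0, 16.9, 17.0]), (164, [17.4, 17.5, 17.7]), (166, [17.5, 17.5, 17.8]), (168, [17.3, 17.6, 17.8]), (170, [15.5, 16.1, 17.2]), (172, [15.2, 15.7, 16.6]), (174, [15.8, 16.3, 17.2]), (176, [15.8, 16.4, 17.3]), (178, [15.7, 16.2, 17.0]), (180, [15.4, 15.8, 16.9]), (182, [15.7, 16.2, 17.0]), (184, [15.4, 15.8, 16.7]), (186, [15.3, 16.1, 17.0]), (188, [15.5, 16.3, 17.0]), (190, [15.8, 16.4, 17.2]), (192, [15.6, 16.4, 17.1]), (194, [15.5, 16.3, 17.2]), (196, [15.5, 16.0, 16.9]), (198, [15.2, 16.0, 16.7]), (200, [15.8, 15.9, 16.9]), (202, [15.8, 16.4, 16.8]), (204, [16.0, 16.7, 17.6]), (206, [15.8, 16.4, 17.1]), (208, [15.6, 16.1, 16.7]), (210, [15.8, 16.2, 16.9]), (212, [15.4, 16.3, 16.8]), (214, [15.6, 16.1, 17.0]), (216, [15.4, 16.2, 16.9]), (218, [15.9, 16.6, 17.2]), (220, [15.8, 16.1, 17.0]), (222, [15.2, 15.8, 16.8]), (224, [15.6, 16.2, 16.8]), (226, [15.6, 16.2, 16.9]), (228, [15.4, 15.9, 16.9]), (230, [15.6, 16.2, 16.9]), (232, [15.4, 15.8, 16.9]), (234, [15.0, 11.3, 15.4]), (236, [20.2, 68.8, 32.1]), (238, [20.4, 76.2, 34.4]), (240, [20.6, 75.9, 34.6])]
green (array([ 250,  235,  145,   47, 3975], dtype=int32), array([322.36100629, 250.80377358]), ((322.0, 258.0), (143.99996948242188, 45.99999237060547), -0.0))
pred line/back/front [236.553322   168.27244095 281.43287371]
```

```bash
python3 - <<'E'
from fit import *
G=np.load('gB0.npy'); yt=G[:3,1]; piv=np.array([0,0,-.005]); v=np.array([235.3,169.2,282.])
base=np.array([234,172.,288.7])-pv(G); print(base)
def rot(t):
    T=np.eye(4);T[:3,:3]=R.from_rotvec(yt*np.radians(t)).as_matrix();T[:3,3]=piv-T[:3,:3]@piv; return T@G
a=least_squares(lambda t:pv(rot(t[0]))+base-v,[0]); print(a.x,a.fun)
a=least_squares(lambda t:pv(rot(t[0])@D([0,t[1],t[2]]))+base-v,[0,0,0],x_scale=[1,.001,.001]); print(a.x,a.fun)
p,r=now()
for Gn in (rot(-5),rot(a.x[0])@D([0,a.x[1],a.x[2]]),np.load('gB.npy')):
    M=H(r.as_matrix(),p)@Gn; d=M[:3,3]-PK[0]; print('x,y,z',(d@ex).round(4),(d@ey).round(4),d[2].round(4),'tilt',np.degrees(np.arctan2(M[:3,2]@ex,M[2,2])).round(1))
K,T=cam('wrist',bot.get_obs())
print([ (q,w2px(K,T,PK[0]+q*ex+[0,0,.012])[1].round(1)) for q in (-.045,-.030,-.0285,-.027)])
E
```

```text
[0.90089449 0.99000158 1.31168872]
[-5.19442156] [2.69444542 1.92803676 2.29190079]
[-5.14957353e+00 -4.51612694e-04 -1.41053806e-03] [ 0.00000000e+00 -2.84217094e-14  0.00000000e+00]
x,y,z 0.0027 -0.0003 0.0211 tilt -1.2
x,y,z 0.0031 -0.0003 0.0196 tilt -1.1
x,y,z 0.0004 -0.0003 0.021 tilt -0.0
[(-0.045, np.float64(123.6)), (-0.03, np.float64(145.5)), (-0.0285, np.float64(147.4)), (-0.027, np.float64(149.4))]
```

```bash
python3 - <<'E'
from fit import *
G=np.load('gB0.npy'); yt=G[:3,1]; piv=np.array([0,0,-.005])
T=np.eye(4);T[:3,:3]=R.from_rotvec(yt*np.radians(-5.15)).as_matrix();T[:3,3]=piv-T[:3,:3]@piv
np.save('gB.npy',T@G@D([0,-.00045,-.0014]))
p,r=now(); pos,tr=target(0,.014,'gB',dx=.0003); seq(p,r,pos,tr=tr,n=2); print(pos,p,tr.as_euler('xyz',degrees=True)); print('1mm down',tr.inv().apply([0,0,-.001]).round(5),'1mm ex',tr.inv().apply(.001*ex).round(5))
E
```

```text
n 2 twist [-0.007, 0.053, 0.001] lin [0.0028, 0.0001, 0.0012]
[ 0.5090506  -0.08057098  0.05940682] [ 0.51114989 -0.0809555   0.06506851] [-179.86733556   45.35792985  174.53616765]
1mm down [0.00071 0.      0.0007 ] 1mm ex [-0.0007   0.       0.00071]
```

Call:
{"name": "send_rows", "arguments": {
  "linear": [
    [0.0028, 0.0001, 0.0012],
    [0.0028, 0.0001, 0.0012],
    [0, 0, 0],
    [0, 0, 0]
  ],
  "twist": [
    [0, 0.053, 0],
    [0, 0.053, 0],
    [0, 0, 0],
    [0, 0, 0]
  ],
  "gripper": [60, 60, 60, 60]
}}

```text
time: 36.65
ee_pos: [0.5089, -0.0804, 0.059]
tcp_rot: [-179.7, 45.4, 174.6]
wrist_force: [0.5, 0.0, -2.1]
opening: 0.0559
grasp_force: 48.0
```

```bash
cat > chk.py <<'E'
from fit import *
o,im=save('wrist','wx.png'); im=im.astype(float); K,T=cam('wrist',o); M=modpose('gB'); d=M[:3,3]-PK[0]
print('F',o['wrist_force'].round(1),'x,y,z',(d@ex).round(4),(d@ey).round(4),d[2].round(4),'tilt',np.degrees(np.arctan2(M[:3,2]@ex,M[2,2])).round(1))
pr=im[100:240,300:345].mean(1); rb=pr[:,0]-pr[:,2]; mx=pr.max(1)
rim=100+np.where(mx[20:]<60)[0][0]+20; print('rim v',rim,'exp outer',[w2px(K,T,PK[0]+q*ex+[0,0,.012])[1].round(1) for q in (-.0285,-.027)],'pred back',pv(np.load('gB.npy'))[1].round(1))
print([(v,round(float(rb[v-100]),1)) for v in range(rim,200,2)])
# y: rows of rim sides / module sides
K2=[w2px(K,T,PK[0]-.0*ex+s*.032*ey+[0,0,.012]).round(1).tolist() for s in(1,-1)]; print(K2)
E
python3 chk.py
```

```text
F [ 0.5  0.  -2.1] x,y,z 0.0002 0.0 0.0137 tilt -0.0
rim v 120 exp outer [np.float64(161.0), np.float64(162.9)] pred back 168.2
[(120, 0.1), (122, 0.2), (124, 0.2), (126, 0.1), (128, 0.2), (130, 0.1), (132, 0.2), (134, 0.4), (136, -0.1), (138, 2.2), (140, 2.2), (142, 2.1), (144, 2.1), (146, 2.2), (148, 2.2), (150, 1.9), (152, 2.2), (154, 2.2), (156, 2.1), (158, 2.3), (160, 0.3), (162, 0.4), (164, 0.4), (166, 0.4), (168, -0.7), (170, -1.6), (172, -1.3), (174, -1.3), (176, -1.5), (178, -1.6), (180, -1.4), (182, -1.7), (184, -1.5), (186, -1.2), (188, -1.5), (190, -1.4), (192, -1.4), (194, -1.4), (196, -1.5), (198, -1.2)]
[[386.4, 192.2], [268.2, 192.0]]
```

Call:
{"name": "send_rows", "arguments": {
  "linear": [
    [0.0021, 0, 0.0021],
    [0.0021, 0, 0.0021],
    [0, 0, 0]
  ],
  "twist": [
    [0, 0, 0],
    [0, 0, 0],
    [0, 0, 0]
  ],
  "gripper": [60, 60, 60]
}}

```text
time: 37.08
ee_pos: [0.5087, -0.0804, 0.0525]
tcp_rot: [-179.7, 45.4, 174.6]
wrist_force: [0.4, 0.3, -2.3]
opening: 0.0558
grasp_force: 48.0
```

```bash
python3 chk.py; python3 -c "
from h import *
o=bot.get_obs();print(o['torque'])"
```

```text
F [ 0.4  0.3 -2.3] x,y,z 0.0 0.0 0.0074 tilt -0.0
rim v 120 exp outer [np.float64(172.8), np.float64(174.6)] pred back 168.2
[(120, 0.0), (122, 0.3), (124, 0.1), (126, 0.2), (128, 0.2), (130, 0.2), (132, 0.3), (134, 0.2), (136, 0.1), (138, 0.2), (140, -0.1), (142, 0.3), (144, 0.2), (146, 0.2), (148, 0.0), (150, 1.9), (152, 2.1), (154, 2.0), (156, 2.0), (158, 2.1), (160, 2.1), (162, 2.0), (164, 2.0), (166, 2.2), (168, 2.2), (170, 2.4), (172, -0.8), (174, -1.5), (176, -1.4), (178, -1.5), (180, -1.6), (182, -1.4), (184, -1.4), (186, -1.3), (188, -1.2), (190, -1.6), (192, -1.3), (194, -1.1), (196, -1.4), (198, -1.0)]
[[387.5, 202.8], [267.4, 202.6]]
[ 0.07942798  0.98960812 -0.01432771]
```

It's 4.6 mm inside with no contact force. Continue to the floor.

Call:
{"name": "send_rows", "arguments": {
  "linear": [
    [0.0021, 0, 0.0021],
    [0.0018, 0, 0.0018],
    [0, 0, 0]
  ],
  "twist": [
    [0, 0, 0],
    [0, 0, 0],
    [0, 0, 0]
  ],
  "gripper": [60, 60, 60]
}}

```text
time: 37.5
ee_pos: [0.5087, -0.0805, 0.0471]
tcp_rot: [-179.7, 45.4, 174.6]
wrist_force: [0.3, 0.0, -1.5]
opening: 0.0558
grasp_force: 48.0
```

Call:
{"name": "send_rows", "arguments": {
  "linear": [
    [0.0011, 0, 0.0011],
    [0, 0, 0]
  ],
  "twist": [
    [0, 0, 0],
    [0, 0, 0]
  ],
  "gripper": [60, 60]
}}

```text
time: 37.75
ee_pos: [0.5089, -0.0805, 0.0459]
tcp_rot: [-179.7, 45.4, 174.6]
wrist_force: [0.2, -0.3, -1.6]
opening: 0.0558
grasp_force: 48.0
```

Call:
{"name": "send_rows", "arguments": {
  "linear": [
    [0.0009, 0, 0.0009],
    [0, 0, 0],
    [0, 0, 0]
  ],
  "twist": [
    [0, 0, 0],
    [0, 0, 0],
    [0, 0, 0]
  ],
  "gripper": [60, 60, 60]
}}

```text
time: 38.12
ee_pos: [0.509, -0.0805, 0.0448]
tcp_rot: [-179.7, 45.4, 174.6]
wrist_force: [0.6, 0.1, -2.2]
opening: 0.0561
grasp_force: 48.0
```

Call:
{"name": "send_rows", "arguments": {
  "linear": [
    [0, 0, 0],
    [0, 0, 0],
    [0, 0, 0],
    [0, 0, 0],
    [-0.005, 0, -0.02],
    [-0.015, 0, -0.04],
    [-0.02, 0, -0.03],
    [0, 0, 0]
  ],
  "twist": [
    [0, 0, 0],
    [0, 0, 0],
    [0, 0, 0],
    [0, 0, 0],
    [0, 0, 0],
    [0, 0, 0],
    [0, 0, 0],
    [0, 0, 0]
  ],
  "gripper": [72, 80, 90, 90, 90, 90, 90, 90]
}}

```text
time: 39.12
ee_pos: [0.5027, -0.0833, 0.139]
tcp_rot: [-179.8, 44.4, 174.6]
wrist_force: [0.0, 1.0, 0.5]
opening: 0.0772
grasp_force: 0.0
```

```bash
python3 - <<'E'
from h import *
o,im=save('top','t9.png'); print(o['ee_pos'],o['tcp_rot'],o['q'].round(1)); K,T=cam('top')
hsv=cv2.cvtColor(im,cv2.COLOR_RGB2HSV); hsv=cv2.resize(hsv,None,fx=1,fy=1)
for n,lo,hi in (('orange',(5,150,60),(18,255,255)),('green',(50,90,20),(85,255,255))):
    m=cv2.inRange(hsv,lo,hi); k,l,s,c=cv2.connectedComponentsWithStats(m)
    for i in range(1,k):
        if s[i,4]>60: print(n,s[i],c[i].round(1),px2w(K,T,*c[i],.05).round(4))
print(w2px(K,T,PK[2]+[0,0,.04]),w2px(K,T,PK[0]+[0,0,.04]))
E
```

```text
[ 0.50267831 -0.08330463  0.1389846 ] [-179.84421881   44.43691798  174.59791768] [-11.9 -48.5 -51.1  43.2   4.4  -4.7]
orange [ 313  117   41   32 1146] [332.8 132.2] [ 0.7467 -0.0471  0.05  ]
orange [261 215  28  25 334] [274.7 227.1] [0.5211 0.091  0.05  ]
orange [268 221  12  12 111] [273.8 226.6] [0.5223 0.0929 0.05  ]
green [334 221  28  25 337] [347.4 233.5] [ 0.5047 -0.0775  0.05  ]
[274.25866864 225.54786604] [348.27734259 231.83581228]
```

```bash
python3 - <<'E'
from h import *
from kin import full
from scipy.spatial.transform import Slerp
o,im=save('scene','s9.png'); K,T=cam('scene'); hsv=cv2.cvtColor(im,cv2.COLOR_RGB2HSV)
for n,k,lo,hi in (('orange',2,(5,170,90),(18,255,255)),('green',0,(50,90,20),(85,255,255))):
    m=cv2.inRange(hsv,lo,hi); c0=w2px(K,T,PK[k]+[0,0,.04]); print(n,'pred z.05',c0.round(1),'z.056',w2px(K,T,PK[k]+[0,0,.046]).round(1))
    kk,l,s,c=cv2.connectedComponentsWithStats(m)
    for i in range(1,kk):
        if s[i,4]>15 and np.hypot(*(c[i]-c0))<30: print('  ',s[i],c[i].round(1),(s[i,:2]+s[i,2:4]/2-.5))
    cs=np.array([w2px(K,T,PK[k]+sx*.025*ex+sy*.03*ey+[0,0,.04]) for sx in(1,-1) for sy in(1,-1)]); print('  bbox pred top',cs.min(0).round(1),cs.max(0).round(1))
p,r=now(); dn=R.from_euler('xyz',[180,0,175],degrees=True); mid=np.array([.6535,-.0067,.22])
S=Slerp([0,1],R.concatenate([r,dn])); g=(-47,-50)
for t in (0,.2,.5,1): q,e=full(p*(1-t)+mid*t,S(t).as_matrix(),g); g=q[1:3]; print(q,e)
seq(p,r,mid,tr=dn)
E
```

```text
orange pred z.05 [350.4 217.4] z.056 [350.5 215.6]
   [336 210  29  19 178] [349.4 220.1] [350. 219.]
   [346 214  10   6  48] [350.5 216.4] [350.5 216.5]
  bbox pred top [335.5 207.9] [365.6 227.6]
green pred z.05 [313.2 185.1] z.056 [313.2 183.4]
   [309 179   9   8  52] [313.3 183.1] [313.  182.5]
   [302 183  24  13 138] [314.  189.2] [313.5 189. ]
  bbox pred top [300.1 177.3] [326.6 193.3]
[-11.9 -48.5 -51.4  43.2   4.4  -4.7] 0.0
[ -8.1 -34.2 -38.1  50.8   1.5  -2.2] 0.0
[ -4.2 -14.4 -16.7  65.6  -0.5   0.9] 0.0
[-0.6 20.  27.2 97.3  0.   4.4] 0.0
n 5 twist [-0.005, 0.883, -0.009] lin [[-0.0326, 0.0181, 0.0078], [-0.0335, 0.018, 0.0027], [-0.0335, 0.018, -0.0024], [-0.0328, 0.0179, -0.0075], [-0.0313, 0.0179, -0.0125]]
```

Call:
{"name": "send_rows", "arguments": {
  "linear": [
    [-0.0326, 0.0181, 0.0078],
    [-0.0335, 0.018, 0.0027],
    [-0.0335, 0.018, -0.0024],
    [-0.0328, 0.018, -0.0075],
    [-0.0313, 0.018, -0.0125],
    [0, 0, 0],
    [0, 0, 0]
  ],
  "twist": [
    [0, 0.883, 0],
    [0, 0.883, 0],
    [0, 0.883, 0],
    [0, 0.883, 0],
    [0, 0.883, 0],
    [0, 0, 0],
    [0, 0, 0]
  ],
  "gripper": [60, 60, 60, 60, 60, 60, 60],
  "grip_force": 20
}}

```text
time: 40.1
ee_pos: [0.6188, -0.0224, 0.2125]
tcp_rot: [179.8, 8.4, 174.5]
wrist_force: [-0.4, -0.5, -0.2]
opening: 0.0517
grasp_force: 0.0
```

```bash
python3 - <<'E'
from h import *
o,im=save('scene','s10.png'); K,T=cam('scene'); hsv=cv2.cvtColor(im,cv2.COLOR_RGB2HSV)
for n,k,lo,hi in (('orange',2,(5,170,90),(18,255,255)),('green',0,(50,90,20),(85,255,255))):
    m=cv2.inRange(hsv,lo,hi); c0=w2px(K,T,PK[k]+[0,0,.043]); print(n,'pred lens',c0.round(1))
    kk,l,s,c=cv2.connectedComponentsWithStats(m)
    for i in range(1,kk):
        if s[i,4]>15 and np.hypot(*(c[i]-c0))<30: print('  ',s[i],c[i].round(1))
o,im=save('wrist','w12.png'); print(o['ee_pos'],o['tcp_rot'],o['q'].round(1)); K,T=cam('wrist',o)
hsv=cv2.cvtColor(im,cv2.COLOR_RGB2HSV); m=cv2.inRange(hsv,(18,120,60),(35,255,255)); n,l,s,c=cv2.connectedComponentsWithStats(m)
for i in range(1,n):
    if s[i,4]>40: print('knob',s[i],c[i].round(1),w2px(K,T,[.6535,-.0067,.113]).round(1),w2px(K,T,[.6535,-.0067,.068]).round(1))
p,r=now(); seq(p,r,[.6535,-.0067,.097],tr=R.from_euler('xyz',[180,0,175],degrees=True),n=3)
E
```

```text
orange pred lens [350.5 216.5]
   [336 209  29  20 194] [349.3 219.5]
   [346 214  10   6  46] [350.5 216.5]
green pred lens [313.2 184.2]
   [309 179  10   9  64] [313.2 183.6]
   [302 182  24  14 124] [312.8 189.6]
[ 0.61830295 -0.02253712  0.21363428] [179.79043025   8.5249997  174.45018436] [-1.9  5.2  8.6 84.9 -0.3  3.6]
knob [336 196  18  37 511] [344.  214.2] [347.7 222.2] [344.2 199.6]
knob [300 234  13   7  64] [305.9 237.2] [347.7 222.2] [344.2 199.6]
n 3 twist [0.006, 0.287, -0.018] lin [[-0.0053, 0.0063, 0.0404], [-0.0073, 0.0063, 0.0401], [-0.0093, 0.0063, 0.0397]]
```

Call:
{"name": "send_rows", "arguments": {
  "linear": [
    [-0.0275, 0.0095, 0.005],
    [-0.011, 0.0095, 0],
    [0, 0, 0],
    [0, 0, 0]
  ],
  "twist": [
    [0, 0.43, 0],
    [0, 0.43, 0],
    [0, 0, 0],
    [0, 0, 0]
  ],
  "gripper": [60, 60, 60, 60]
}}

```text
time: 40.7
ee_pos: [0.6591, -0.0076, 0.2159]
tcp_rot: [179.8, 0.1, 174.5]
wrist_force: [0.6, -0.1, -0.2]
opening: 0.0516
grasp_force: 0.0
```

```bash
python3 - <<'E'
from h import *
o,im=save('wrist','w13.png'); print(o['ee_pos'],o['tcp_rot'],o['q'].round(1)); K,T=cam('wrist',o)
hsv=cv2.cvtColor(im,cv2.COLOR_RGB2HSV); m=cv2.inRange(hsv,(18,120,60),(35,255,255)); n,l,s,c=cv2.connectedComponentsWithStats(m)
for i in range(1,n):
    if s[i,4]>100:
        w=[np.where(l[v]==i)[0] for v in range(s[i,1],s[i,1]+s[i,3])]; e=s[i,1]+s[i,3]-1
        top=np.where(l[e-6]==i)[0].mean(); wd=max(len(x) for x in w); print('knob',s[i],top,wd,'pos',px2w(K,T,top,e-wd/2*.96,.113).round(4))
p,r=now(); seq(p,r,[.6535,-.0067,.097],tr=R.from_euler('xyz',[180,0,175],degrees=True),n=3)
E
```

```text
[ 0.65907529 -0.00758521  0.21586261] [1.79783777e+02 1.20273537e-01 1.74473239e+02] [-0.8 20.6 27.5 96.8  0.2  4.8]
knob [314 177  17  28 378] 322.5 17 pos [ 0.655  -0.0083  0.113 ]
n 3 twist [0.007, 0.005, -0.018] lin [0.0019, -0.0, 0.0398]
```

Call:
{"name": "send_rows", "arguments": {
  "linear": [
    [0.0015, 0, 0.0395],
    [0.0015, 0, 0.0395],
    [0.0015, 0, 0.0395],
    [0, 0, 0],
    [0, 0, 0]
  ],
  "twist": [
    [0, 0, 0],
    [0, 0, 0],
    [0, 0, 0],
    [0, 0, 0],
    [0, 0, 0]
  ],
  "gripper": [60, 60, 60, 60, 60]
}}

```text
time: 41.38
ee_pos: [0.6558, -0.0066, 0.0992]
tcp_rot: [179.8, 0.2, 174.5]
wrist_force: [0.2, 0.3, 0.6]
opening: 0.0511
grasp_force: 0.0
```

Call:
{"name": "send_rows", "arguments": {
  "linear": [
    [0, 0, 0],
    [0, 0, 0],
    [0, 0, 0],
    [0, 0, 0],
    [0, 0, 0],
    [0, 0, 0],
    [0, 0, 0]
  ],
  "twist": [
    [0, 0, 0],
    [0, 0, 0],
    [0, 0, 0],
    [0, 0, 0],
    [0, 0, 0],
    [0, 0, 0],
    [0, 0, 0]
  ],
  "gripper": [5, 5, 5, 5, 5, 5, 5],
  "grip_force": 20
}}

```text
time: 42.25
ee_pos: [0.6562, -0.0065, 0.0977]
tcp_rot: [179.8, 0.1, 174.5]
wrist_force: [-0.4, -0.1, 5.0]
opening: 0.0122
grasp_force: 19.5
```

```bash
python3 - <<'E'
from h import *
p,r=now();o=bot.get_obs(); print(p,o['opening'],o['grasp_force'],o['wrist_force'])
pin=np.array([.5747,0.]); v=p[:2]-pin; rad=np.linalg.norm(v); a0=np.arctan2(v[1],v[0]); end=np.radians(174.5+1.5); print(rad,np.degrees(a0)); N=24; prev=v
for i in range(1,N+1):
    a=a0+(end-a0)*i/N; rr=rad+(.08-rad)*i/N; q=rr*np.array([np.cos(a),np.sin(a)]); print((r.inv().apply(np.r_[q-prev,0])).round(4).tolist(),end=',' if i%8 else '\n'); prev=q
E
```

```text
[ 0.65619046 -0.00646918  0.09771399] 0.012168981198637963 19.460561871528625 [-0.40078237 -0.05602309  5.04216747]
0.08174683357857943 -4.538951229358298
[0.001, 0.0107, 0.0],[0.0023, 0.0105, 0.0],[0.0037, 0.01, 0.0],[0.005, 0.0095, 0.0],[0.0062, 0.0087, 0.0],[0.0072, 0.0078, 0.0],[0.0082, 0.0068, 0.0],[0.009, 0.0057, 0.0]
[0.0097, 0.0044, -0.0],[0.0102, 0.0031, -0.0],[0.0105, 0.0018, -0.0],[0.0106, 0.0004, -0.0],[0.0106, -0.001, -0.0],[0.0103, -0.0024, -0.0],[0.0099, -0.0037, -0.0],[0.0093, -0.005, -0.0]
[0.0086, -0.0061, -0.0],[0.0077, -0.0072, -0.0],[0.0067, -0.0081, -0.0],[0.0056, -0.0089, -0.0],[0.0044, -0.0096, -0.0],[0.0031, -0.0101, -0.0],[0.0017, -0.0104, -0.0],[0.0003, -0.0105, -0.0]
```

Call:
{"name": "send_rows", "arguments": {
  "linear": [
    [0.001, 0.0107, 0],
    [0.0023, 0.0105, 0],
    [0.0037, 0.01, 0],
    [0.005, 0.0095, 0],
    [0.0062, 0.0087, 0],
    [0.0072, 0.0078, 0],
    [0.0082, 0.0068, 0],
    [0.009, 0.0057, 0]
  ],
  "twist": [
    [0, 0, 0],
    [0, 0, 0],
    [0, 0, 0],
    [0, 0, 0],
    [0, 0, 0],
    [0, 0, 0],
    [0, 0, 0],
    [0, 0, 0]
  ],
  "gripper": [5, 5, 5, 5, 5, 5, 5, 5]
}}

```text
time: 43.25
ee_pos: [0.6198, 0.067, 0.0973]
tcp_rot: [179.8, 0.1, 174.5]
wrist_force: [-0.4, -6.3, 6.9]
opening: 0.0122
grasp_force: 20.6
```

Call:
{"name": "send_rows", "arguments": {
  "linear": [
    [0.0097, 0.0044, 0],
    [0.0102, 0.0031, 0],
    [0.0105, 0.0018, 0],
    [0.0106, 0.0004, 0],
    [0.0106, -0.001, 0],
    [0.0103, -0.0024, 0],
    [0.0099, -0.0037, 0],
    [0.0093, -0.005, 0]
  ],
  "twist": [
    [0, 0, 0],
    [0, 0, 0],
    [0, 0, 0],
    [0, 0, 0],
    [0, 0, 0],
    [0, 0, 0],
    [0, 0, 0],
    [0, 0, 0]
  ],
  "gripper": [5, 5, 5, 5, 5, 5, 5, 5]
}}

```text
time: 44.25
ee_pos: [0.5381, 0.0755, 0.0972]
tcp_rot: [179.4, -0.0, 174.6]
wrist_force: [-1.3, 14.1, 7.3]
opening: 0.0126
grasp_force: 20.2
```

Call:
{"name": "send_rows", "arguments": {
  "linear": [
    [0.0086, -0.0061, 0],
    [0.0077, -0.0072, 0],
    [0.0067, -0.0081, 0],
    [0.0056, -0.0089, 0],
    [0.0044, -0.0096, 0],
    [0.0031, -0.0101, 0],
    [0.0017, -0.0104, 0],
    [0.0003, -0.0105, 0]
  ],
  "twist": [
    [0, 0, 0],
    [0, 0, 0],
    [0, 0, 0],
    [0, 0, 0],
    [0, 0, 0],
    [0, 0, 0],
    [0, 0, 0],
    [0, 0, 0]
  ],
  "gripper": [5, 5, 5, 5, 5, 5, 5, 5]
}}

```text
time: 45.25
ee_pos: [0.4919, 0.008, 0.0968]
tcp_rot: [179.5, -0.2, 174.6]
wrist_force: [-3.7, 51.5, 9.4]
opening: 0.0118
grasp_force: 32.6
```

Call:
{"name": "send_rows", "arguments": {
  "linear": [
    [0, 0, 0],
    [0, 0, 0]
  ],
  "twist": [
    [0, 0, 0],
    [0, 0, 0]
  ],
  "gripper": [5, 5]
}}

```text
time: 45.5
ee_pos: [0.4921, 0.0087, 0.0967]
tcp_rot: [179.4, -0.2, 174.6]
wrist_force: [-10.2, 15.7, 12.9]
opening: 0.0119
grasp_force: 29.9
```

Call:
{"name": "send_rows", "arguments": {
  "linear": [
    [0, 0, 0],
    [0, 0, 0],
    [0, 0, 0],
    [0, 0, 0],
    [0, 0, -0.03],
    [0, 0, -0.05],
    [0, 0, -0.05],
    [0, 0, 0]
  ],
  "twist": [
    [0, 0, 0],
    [0, 0, 0],
    [0, 0, 0],
    [0, 0, 0],
    [0, 0, 0],
    [0, 0, 0],
    [0, 0, 0],
    [0, 0, 0]
  ],
  "gripper": [30, 50, 50, 50, 50, 50, 50, 50]
}}

```text
time: 46.5
ee_pos: [0.4955, 0.005, 0.2303]
tcp_rot: [179.7, 0.3, 174.5]
wrist_force: [0.3, 0.1, 0.6]
opening: 0.0429
grasp_force: 0.0
```

Call:
{"name": "send_rows", "arguments": {
  "linear": [
    [0.05, -0.03, -0.02],
    [0.05, -0.05, 0],
    [0, -0.05, 0],
    [0, -0.05, 0],
    [0, -0.05, 0],
    [0, -0.05, 0],
    [0, 0, 0]
  ],
  "twist": [
    [0, 0, 0],
    [0, 0, 0],
    [0, 0, 0],
    [0, 0, 0],
    [0, 0, 0],
    [0, 0, 0],
    [0, 0, 0]
  ],
  "gripper": [50, 50, 50, 50, 50, 50, 50]
}}

```text
time: 47.38
ee_pos: [0.3731, -0.2613, 0.2437]
tcp_rot: [179.7, -0.1, 174.2]
wrist_force: [0.1, 1.2, -0.6]
opening: 0.043
grasp_force: 0.0
```

```bash
python3 - <<'E'
from h import *
o,im=save('top','t10.png'); print(o['ee_pos'],o['wrist_force'],o['time']); K,T=cam('top'); hsv=cv2.cvtColor(im,cv2.COLOR_RGB2HSV)
m=cv2.inRange(hsv,(100,120,40),(125,255,255)); m[:,:150]=0; k,l,s,c=cv2.connectedComponentsWithStats(m); i=1+s[1:,4].argmax()
b=cv2.boxPoints(cv2.minAreaRect(np.argwhere(l==i)[:,::-1].astype(np.float32))); P=np.array([px2w(K,T,u,v,.068) for u,v in b]); print(s[i])
for a in range(4): e=P[(a+1)%4]-P[a]; print(np.linalg.norm(e).round(3),np.degrees(np.arctan2(e[1],e[0])).round(1))
m=cv2.inRange(hsv,(18,120,60),(32,255,255)); k,l,s,c=cv2.connectedComponentsWithStats(m)
for i in range(1,k):
    if 8<s[i,4]<200: print('yellow',s[i],px2w(K,T,*c[i],.11).round(4))
for u0,u1,v0,v1,nm in((400,480,150,230,'bottle'),): 
    mm=cv2.inRange(hsv,(5,120,20),(18,255,255))[v0:v1,u0:u1]; y,x=np.where(mm); print(nm,len(x),px2w(K,T,x.mean()+u0,y.mean()+v0,.06).round(3))
E
```

```text
[ 0.37307051 -0.26131449  0.24368743] [ 0.05052666  1.15505995 -0.6383902 ] 47.375
[ 255  193  112   59 5143]
0.114 -4.4
0.251 -95.7
0.113 173.6
0.247 84.4
yellow [331 147   6   2  12] [ 0.6935 -0.0467  0.11  ]
yellow [307 234   6   6  30] [0.4948 0.0088 0.11  ]
bottle 193 [ 0.604 -0.3    0.06 ]
```

```bash
python3 -c "
from workcell import ticket
print(ticket.job_done())"
```

```text
the job is handed in; nothing more can be done
None
```

The job is handed in: the bottle stands in the tray, modules A and B lie lens up in pockets 2 and 0 (no module C was on the bench), and the cover was opened to its stop and shut again. The cover reads within about 1° of shut by my last camera check. I judged full seating from the insertion depth and the scene-camera lens positions before closing. I never touched the slide box, dish or jar, but I took no final reading of their positions, and the hand-in returned no verdict.

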